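# Lid the glaze-chip jar, then carry the ball tray to the decorating wheel and hold it

### The arm

A 7-joint arm with a two-finger parallel gripper is mounted at the origin on the work surface. World frame = base frame: x ahead of the robot, y to its left, z up, the work surface at z = 0. Lengths are in m, angles in rad, forces in N, time in s.
With the tool pointing down it reaches from about 0.425 to 0.825 m from the base axis. Payload 3.6 kg.
Tool frame: the origin (TCP) lies midway between the tips of the shut fingers; the grasp point (between the pads) lies 19 mm behind it; z points along the fingers, y is the direction in which the jaws open and shut (so a half turn about z gives the same grasp; the last joint's range is limited). The gripper opens to 93 mm and grips with 3 to 60 N. Pads are 15 mm wide; open, the fingers measure 128 mm over their backs; the gripper's body (75 mm by 188 mm) begins 65 mm behind the grasp point.
Start: joints at [-1.143, 0.615, -0.013, 1.423, 0.008, 1.103, -0.04], TCP at [0.285, 0.584, 0.219] pointing down, gripper open.
Joint ranges: [-3.12, 3.12], [-0.3, 2.06], [-1.34, 1.32], [0.26, 2.42], [-1.36, 4.5], [0.01, 1.98], [-2.84, 2.84]. Speed limits (rad/s): [2.79, 2.79, 3.14, 3.14, 3.14, 3.14, 3.14].

### API

Orientations are given as a unit quaternion [x, y, z, w].
In Python, from workcell import observe, snapshot, finish_job gives the robot as it stands. The module is installed in compiled form; this text tells all that it offers.
- The arm moves only by the shell command python3 -m handwheel 'ROWS' [OPENING] [FORCE]. ROWS is JSON, a list of rows, each a list of 2 entries, a list of its own where there are three numbers: the shift along the tool's x, y, z as a fraction of full scale, then the turn about the tool's z as a fraction of full scale. A call has 1 to 12 rows; each row shifts and turns the pose as measured when the row begins, along the tool's axes as they then stand; what a row does not reach is not made up. Full scale, the value 1, is 1 m for a shift and 0.5 rad for a turn. A row lasts 1/10 s, in which the tool goes at most 50 mm and 8.59 degrees, less where a joint would pass 70% of its speed; a pose out of reach is approached as far as the arm can. A call with a number of a shift or a turn outside -1 to 1 is refused whole. A call with a gripper value outside its range is refused whole. OPENING is the opening, from -1 (shut) to 1 (fully open), so that 0 is half open, set as the call begins (- or left out, the last holds). The fingers move at their own pace and stop on an object; FORCE is the grip in N (left out, the last holds). Time passes only in rows, so rows that do not move let the fingers close. It gives the time, the measured TCP pose, the force and the opening at its end, in the units of the state.
- observe(): the state, without advancing time (a new reading comes with each control period).
- snapshot(name): name is "scene" or "side" or "wrist"; returns a dict with "frame" (400x640x3 uint8, blue, green, red), "vfov" (degrees; the focal length in pixels is half the picture's height over the tangent of half this angle, whatever the lens; pixels are square), "cx", "cy" (the principal point, pixels), "world_from_camera" (4x4, takes a point from camera to world coordinates); the wrist camera has in their place "T_tool_cam" (4x4, takes a point from camera to tool coordinates, whose origin is the TCP and whose axes are the flange's). Camera axes: x right, y down, z forward; pixel columns grow to the right and rows downward; lengths in m; the calibration is good to about 2 mm. The wrist camera is an equidistant fisheye: a pixel r from the principal point sees the ray r / f radians off the axis. A picture is of the moment at which its call begins: read the wrist's pose just before it. There is no depth.
- finish_job(): hands the job in, once; it reports no verdict.
The state is a dict: "clock": time; "q": joint angles; "dq": joint speeds; "tau": joint torques, N m; "tcp_pos": TCP position; "ee_rot": TCP orientation; "force": force on the tool from outside, world axes, zero at the start; "moment": the same for the moment, N m; "gripper_width": finger opening in m.
Only numpy, scipy, OpenCV 4.12 (cv2) and the standard library are available. Lean on these libraries where they do the work, as an engineer would, in place of code of your own. Each camera call takes 0.05 s, during which the arm holds its last target.

### The job

Put the lid with the red knob on the open jar on the wooden tray and let go of it, then pick the tray up by its blue handle and carry it so that the loose white ball never leaves its shallow pocket. Finish while still holding the tray steady and level in the gripper, centred over the round metal decorating wheel and about 10 cm above its top; do not put it down, and leave the mug, the tub and the brush cup where they are.

Things in the scene. Friction and masses are not known exactly. Their poses are not given: they have to be found in the camera images.
- tray: Loose wooden carrying tray, 240 x 120 mm, 0.42 kg, origin at the centre of its underside, z up; 8 mm thick plate with an edge lip 18 mm high over the underside. Along its long x axis: open white jar at x = -85 mm, handle in the middle, ball pocket at x = +85 mm. It balances under the handle once lid and ball are on it.
- tray_handle (a point): Grip point of the tray: centre of the blue handle bar, 95 mm over the tray's underside. The bar is 50 mm long along the tray's x, 14 mm thick along the tray's y (grip it across this) and 30 mm tall (80 to 110 mm over the underside), on two thin posts with open space on both sides.
- jar_mouth (a point): Centre of the mouth of the white jar that is fixed to the tray, at its rim, 48 mm over the tray's underside, at tray x = -85 mm. Jar 60 mm outside and 52 mm inside diameter. Coloured chips lie in it, well below the rim.
- lid: Loose white jar lid, 0.05 kg, origin at the centre of its underside, z up: round plug 44 mm wide, 7 mm deep (foot tapered to 38 mm), flange 66 mm wide, 5 mm thick, red upright knob 20 mm wide from 12 to 42 mm above the origin. It stands on its plug. Seated: plug in the jar (4 mm play all round), flange on the rim, origin 7 mm below the jar mouth point.
- lid_knob (a point): Grip point on the lid's red knob, 28 mm above the lid's underside. The lid is round, so any yaw will do; over the jar, fingers that close along the tray's y stay clear of the tray's handle.
- ball_center (a point): Centre of the loose white ceramic ball, 40 mm in diameter, 0.08 kg, in the pocket of the tray; it rolls about freely inside the pocket (3 mm play).
- ball_seat (a point): Where the ball's centre is when it sits in the middle of its pocket: tray x = +85 mm, 28 mm over the tray's underside. The pocket is a black ring only 3 mm high, 27 mm inside diameter, 52 mm outside, on the tray plate; the ball rolls over it if the tray tips by about 30 degrees or is jerked.
- wheel_top (a point): Centre of the top of the decorating wheel: a fixed round aluminium disc with thin dark rings, 180 mm in diameter, on a dark foot, its top 45 mm above the table.
- mug: White mug, 80 mm wide and 85 mm tall, a bystander; origin at the centre of its underside.
- tub: Clear plastic tub, 96 mm wide and 85 mm tall, a bystander; origin at the centre of its underside.
- brush_cup: White cup, 72 mm wide and 85 mm tall, with brushes that stand up to about 200 mm, a bystander; origin at the centre of its underside.
Not all that is in view belongs to the job. Leave any purple look-alike of the part that bears ball_center alone. There is more than one size of the part that bears wheel_top; the job needs the smaller.

How it is judged:
By the outcome, as a careful person would: the job done as asked, in the order asked, and still so for the second after the job is handed in, while the arm keeps its last pose, push and grip.
It also fails if it takes over 64 s, if anything falls off the work surface, if the arm or the gripper's body presses on something with over 40 N, if the wrist force passes 120 N, or if a joint passes its speed limit or range.

## Working session

There is one attempt and no reset: what is moved stays moved. The work goes in short steps, Python scripts to look and compute and a shell command to move; the robot and the scene stay as the last step left them, time stands still between calls to the robot, and variables do not carry over. Pictures are saved under pics/ and viewed, and the job is handed in when it is done.

```bash
mkdir -p pics; python3 - <<'E'
from workcell import observe, snapshot
import cv2
s=observe(); print({k:s[k] for k in s})
for n in ["scene","side","wrist"]:
    d=snapshot(n); cv2.imwrite(f"pics/{n}0.png",d["frame"])
    print(n,d["vfov"],d["cx"],d["cy"]); print(d.get("world_from_camera",d.get("T_tool_cam")))
E
```

```text
{'clock': 0.0, 'q': array([-1.14351743,  0.615924  , -0.0126228 ,  1.42488257,  0.00810481,
        1.10339712, -0.04036839]), 'dq': array([-1.78994370e-03,  3.57203233e-04, -6.47855170e-05, -9.39656078e-04,
       -4.65957523e-04,  1.27119383e-04, -1.19504637e-03]), 'tau': array([-1.04147231e-03, -4.58936763e+01,  2.08681687e-01, -1.65751988e+01,
       -6.10755058e-02,  2.05028808e-02,  2.41883281e-04]), 'tcp_pos': array([0.2845817 , 0.58351443, 0.21748347]), 'ee_rot': array([ 2.24896228e-01,  9.74381880e-01, -1.25166578e-03, -2.69772875e-04]), 'force': array([-0.14795147, -1.47169327, -0.51832005]), 'moment': array([ 0.02097604,  0.00875885, -0.03755764]), 'gripper_width': 0.09270998886382334}
scene 52.66847361635109 312.6685952816779 200.4649020782171
[[ 0.23949053  0.71385415 -0.65807032  1.1938674 ]
 [ 0.97086066 -0.1820786   0.15581066 -0.25381232]
 [-0.00859443 -0.67620976 -0.73665901  0.85602817]
 [ 0.          0.          0.          1.        ]]
side 50.106253671509464 317.25280860927876 199.31529617076023
[[ 0.85671911 -0.34980839  0.37903359  0.12512856]
 [-0.51559974 -0.5612254   0.6474434  -0.75179931]
 [-0.01375785 -0.75010675 -0.66117364  0.76909106]
 [ 0.          0.          0.          1.        ]]
wrist 65.70646984690485 321.0955778683457 199.55781452620857
[[-5.77569756e-04 -9.56516972e-01 -2.91676102e-01  8.13727138e-02]
 [ 9.99999059e-01 -1.89544860e-04 -1.35858349e-03 -3.15238605e-04]
 [ 1.24422246e-03 -2.91676613e-01  9.56516182e-01 -1.67332878e-01]
 [ 0.00000000e+00  0.00000000e+00  0.00000000e+00  1.00000000e+00]]
```

View pics/scene0.png

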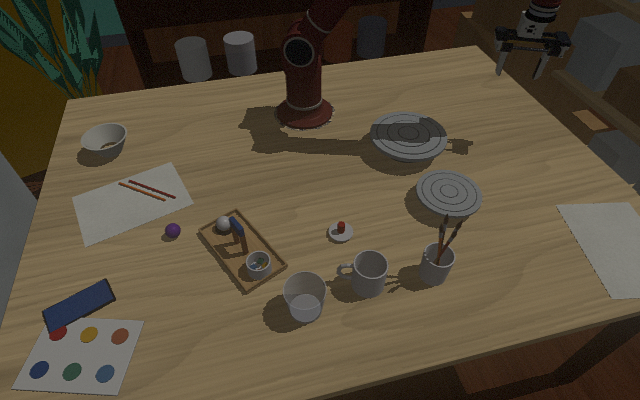

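View pics/side0.png

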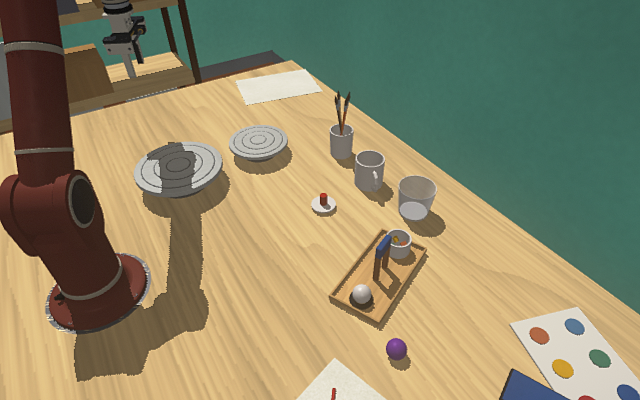

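View pics/wrist0.png

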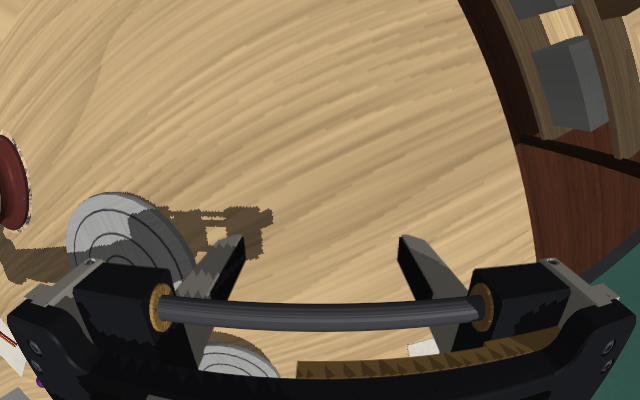

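The scene view shows several pairs that could be confused:
- **Wheels:** the large one is at (409,137) and the small one at (449,194). The job needs the small one.
- **Balls:** the white one in the tray pocket is at (223,225). The purple one at (173,230) is a decoy.

The lid is at (341,231), the jar at (258,263) and the handle at (238,233). I'll enlarge crops to confirm.

```bash
cat > h.py <<'E'
import numpy as np, cv2
from workcell import observe, snapshot
from scipy.spatial.transform import Rotation as R
def cam(n):
    s=observe(); d=snapshot(n)
    if n=="wrist":
        T=np.eye(4);T[:3,:3]=R.from_quat(s["ee_rot"]).as_matrix();T[:3,3]=s["tcp_pos"]
        d["W"]=T@d["T_tool_cam"]
    else: d["W"]=d["world_from_camera"]
    d["name"]=n; d["f"]=200/np.tan(np.radians(d["vfov"]/2)); return d
def ray(d,u,v):
    x,y=(u-d["cx"])/d["f"],(v-d["cy"])/d["f"]
    if d["name"]=="wrist":
        r=np.hypot(x,y); k=np.sin(r)/r if r>1e-9 else 1; c=np.array([x*k,y*k,np.cos(r)])
    else: c=np.array([x,y,1.])
    c=d["W"][:3,:3]@c; return d["W"][:3,3],c/np.linalg.norm(c)
def plane(d,u,v,z):
    o,r=ray(d,u,v); return o+r*(z-o[2])/r[2]
def tri(rays):
    A=np.zeros((3,3));b=np.zeros(3)
    for o,r in rays:
        P=np.eye(3)-np.outer(r,r);A+=P;b+=P@o
    p=np.linalg.solve(A,b); return p,[np.linalg.norm((np.eye(3)-np.outer(r,r))@(p-o)) for o,r in rays]
def proj(d,p):
    c=np.linalg.inv(d["W"])@np.append(p,1); c=c[:3]
    if d["name"]=="wrist":
        r=np.hypot(c[0],c[1]); t=np.arctan2(r,c[2]); return d["cx"]+d["f"]*t*c[0]/r,d["cy"]+d["f"]*t*c[1]/r
    return d["cx"]+d["f"]*c[0]/c[2],d["cy"]+d["f"]*c[1]/c[2]
def crop(d,x0,y0,x1,y1,k,name):
    cv2.imwrite("pics/"+name,cv2.resize(d["frame"][y0:y1,x0:x1],None,fx=k,fy=k,interpolation=cv2.INTER_CUBIC))
def blobs(d,m,amin=10):
    n,l,st,c=cv2.connectedComponentsWithStats(m.astype(np.uint8),connectivity=8)
    return [(tuple(np.round(c[i],1)),tuple(int(a) for a in st[i])) for i in range(1,n) if st[i,4]>=amin]
E
python3 - <<'E'
from h import *
a=cam("scene");b=cam("side")
crop(a,180,170,370,320,4,"sc_crop.png"); crop(b,290,170,440,340,3.5,"si_crop.png")
for d in(a,b):
    h=cv2.cvtColor(d["frame"],cv2.COLOR_BGR2HSV)
    red=((h[...,0]<6)|(h[...,0]>174))&(h[...,1]>150)&(h[...,2]>60)
    blue=(abs(h[...,0].astype(int)-115)<15)&(h[...,1]>90)
    print(d["name"],"red",blobs(d,red),"blue",blobs(d,blue))
E
```

```text
scene red [((np.float64(154.4), np.float64(189.3)), (134, 182, 41, 16, 51)), ((np.float64(341.2), np.float64(223.9)), (338, 222, 7, 5, 27)), ((np.float64(58.0), np.float64(333.2)), (50, 326, 17, 14, 151))] blue [((np.float64(235.8), np.float64(222.9)), (230, 217, 13, 13, 63)), ((np.float64(76.9), np.float64(305.1)), (43, 280, 70, 52, 1520)), ((np.float64(38.9), np.float64(369.2)), (30, 361, 19, 18, 230)), ((np.float64(104.9), np.float64(373.2)), (96, 365, 18, 17, 216))]
side red [((np.float64(4.2), np.float64(18.6)), (0, 9, 11, 22, 53)), ((np.float64(3.9), np.float64(37.3)), (3, 34, 3, 9, 14)), ((np.float64(9.7), np.float64(87.8)), (7, 59, 6, 61, 71)), ((np.float64(11.7), np.float64(175.7)), (8, 175, 9, 3, 10)), ((np.float64(322.9), np.float64(194.9)), (320, 193, 7, 5, 22)), ((np.float64(54.6), np.float64(289.0)), (51, 285, 8, 10, 16)), ((np.float64(332.9), np.float64(393.7)), (331, 388, 4, 12, 33)), ((np.float64(585.5), np.float64(397.8)), (579, 396, 15, 4, 47))] blue [((np.float64(383.3), np.float64(242.1)), (376, 235, 15, 15, 85)), ((np.float64(574.0), np.float64(325.9)), (565, 319, 19, 15, 203)), ((np.float64(528.0), np.float64(389.3)), (503, 370, 66, 30, 1031)), ((np.float64(627.3), np.float64(392.7)), (617, 385, 23, 15, 261))]
```

View pics/sc_crop.png

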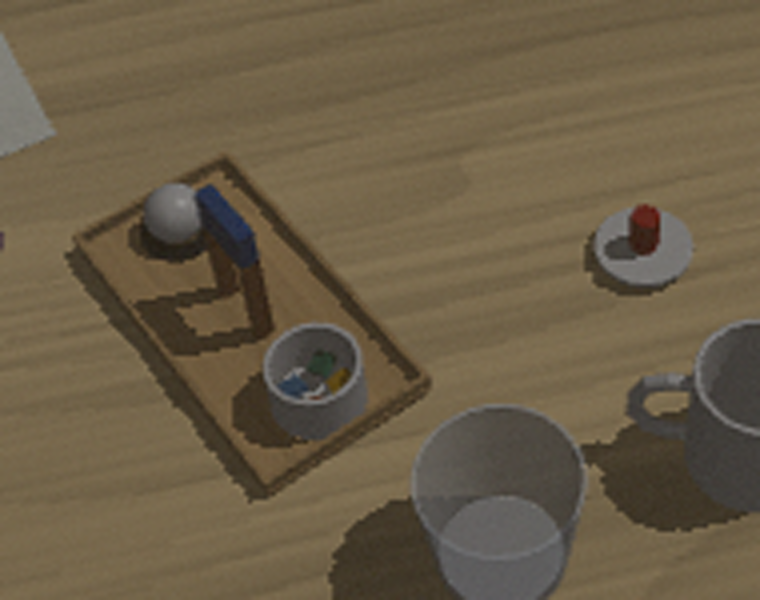

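View pics/si_crop.png

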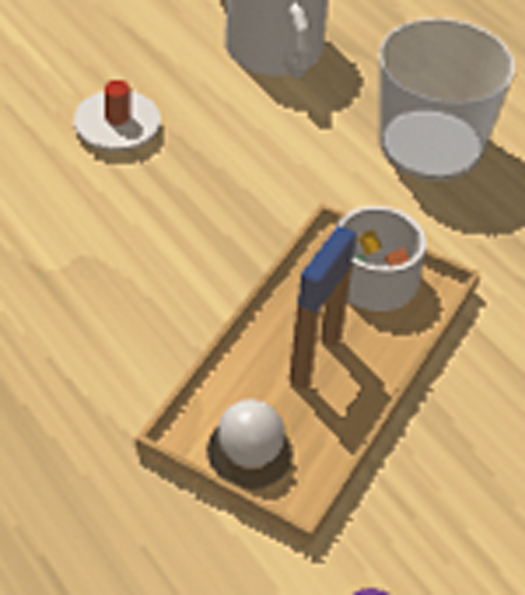

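Seen in the crops: the white ball sits in the tray pocket, the jar is open with chips in it, and the lid with the red knob stands alone. Next I'll compute positions and look at the small wheel.

```bash
python3 - <<'E'
from h import *
a=cam("scene");b=cam("side")
S=lambda U,V:(( U+.5)/4-.5+180,(V+.5)/4-.5+170)
D=lambda U,V:((U+.5)/3.5-.5+290,(V+.5)/3.5-.5+170)
for nm,s,d,z in [("knob",(648,213),(118,88),.042),("c1",(225,157),(325,210),.018),("c2",(79,239),(140,443),.018),("c3",(266,487),(316,532),.018),("c4",(430,380),(478,275),.018),("jar",(313,365),(381,245),.048),("ball",(174,213),(252,434),.028)]:
    ps,pd=S(*s),D(*d); p,e=tri([ray(a,*ps),ray(b,*pd)])
    print(nm,p.round(4),np.round(e,4),plane(a,*ps,z).round(4),plane(b,*pd,z).round(4))
crop(a,350,100,520,230,4,"wh_a.png");crop(b,120,110,310,215,4,"wh_b.png")
E
```

```text
knob [ 0.5643 -0.03    0.0422] [0.0025 0.0025] [ 0.5621 -0.0276  0.042 ] [ 0.5646 -0.0329  0.042 ]
c1 [ 0.5452 -0.288   0.1472] [0.0042 0.0042] [ 0.4234 -0.2902  0.018 ] [ 0.6335 -0.1972  0.018 ]
c2 [ 0.4366 -0.3511  0.0235] [0.0529 0.0529] [ 0.472  -0.3924  0.018 ] [ 0.4184 -0.2952  0.018 ]
c3 [ 0.5645 -0.3059 -0.1835] [0.0008 0.0008] [ 0.6868 -0.2964  0.018 ] [ 0.4713 -0.3997  0.018 ]
c4 [ 0.6717 -0.2417  0.0239] [0.0572 0.0572] [ 0.6376 -0.1887  0.018 ] [ 0.6829 -0.2994  0.018 ]
jar [ 0.6277 -0.2586  0.0429] [0.0021 0.0021] [ 0.63   -0.2568  0.048 ] [ 0.6246 -0.2642  0.048 ]
ball [ 0.4746 -0.3294  0.0278] [0.0014 0.0014] [ 0.4738 -0.3283  0.028 ] [ 0.4749 -0.3309  0.028 ]
```

View pics/wh_a.png

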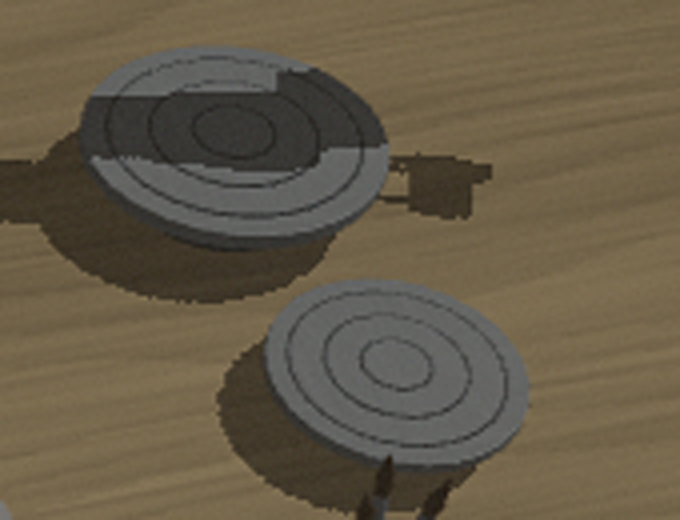

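View pics/wh_b.png

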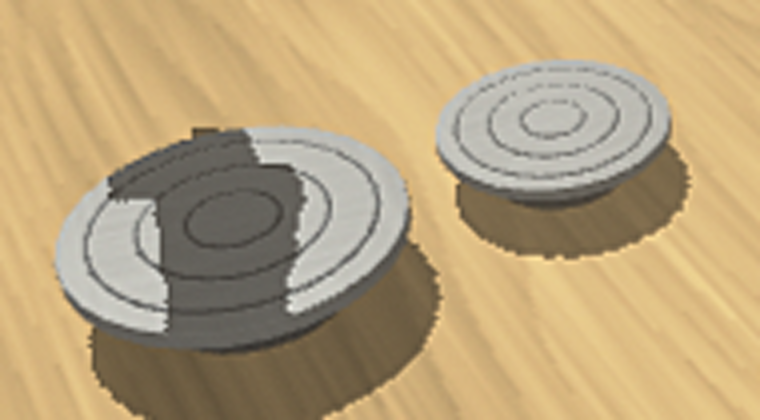

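Both wheels are confirmed: the small one has its ring centre at crop (396,363), scene about (449,190), and is plainly the smaller. Now I'll work out the wheel, brush cup and first move.

```bash
cat >> h.py <<'E'
def togo(target,yaw=None):
    "yaw: desired angle (deg) of tool y in world"
    s=observe(); M=R.from_quat(s["ee_rot"]).as_matrix(); d=np.array(target)-s["tcp_pos"]
    y=np.degrees(np.arctan2(M[1,1],M[0,1]))
    print("clock",round(s["clock"],2),"tcp",s["tcp_pos"].round(4),"tooly ang",y.round(2),"tilt",np.degrees(np.arccos(-M[2,2])).round(2),"F",s["force"].round(1),"w",round(s["gripper_width"],4))
    print("tool shift (m)",(M.T@d).round(4),"dist",np.linalg.norm(d).round(3))
    if yaw is not None:
        t=-((yaw-y+180)%360-180); print("turn about tool z deg",t.round(2),"frac",(np.radians(t)/.5).round(3))
E
python3 - <<'E'
from h import *
a=cam("scene");b=cam("side")
A=lambda U,V:((U+.5)/4-.5+350,(V+.5)/4-.5+100); B=lambda U,V:((U+.5)/4-.5+120,(V+.5)/4-.5+110)
print("wheel",tri([ray(a,*A(396,363)),ray(b,*B(553,118))]),plane(a,*A(396,363),.045),plane(b,*B(553,118),.045))
print("wheel dia L/R", plane(a,*A(265,355),.045),plane(a,*A(529,392),.045))
print("big", plane(a,*A(80,120),.045),plane(a,*A(389,165),.045))
for n,z,u,v in [("cup rim",.085,437,250),("mug rim",.085,370,263),("tub rim",.085,305,287)]: print(n,plane(a,u,v,z))
print("brush tips?",tri([ray(a,447,216),ray(b,337,95)]),tri([ray(a,461,221),ray(b,347,92)]))
togo([.5634,-.0302,.15],-65.2)
E
```

```text
wheel (array([0.52848806, 0.29018808, 0.04715842]), [np.float64(0.001025243600674867), np.float64(0.0010252436006748444)]) [0.52576244 0.29276598 0.045     ] [0.5296448  0.29162211 0.045     ]
wheel dia L/R [0.49610801 0.20804972 0.045     ] [0.57328104 0.36771647 0.045     ]
big [0.21240517 0.17124841 0.045     ] [0.32704424 0.38651453 0.045     ]
cup rim [0.72792787 0.15151295 0.085     ]
mug rim [ 0.72384795 -0.01095079  0.085     ]
tub rim [ 0.74792095 -0.16773447  0.085     ]
brush tips? (array([0.7224823 , 0.14965901, 0.20125693]), [np.float64(0.00010912425997710818), np.float64(0.00010912425997722326)]) (array([0.75365331, 0.15768667, 0.20649056]), [np.float64(0.00958360202891416), np.float64(0.009583602028914086)])
clock 0.45 tcp [0.2849 0.5841 0.2185] tooly ang 64.0 tilt 0.02 F [ 0.  -0.1 -0.6] w 0.0931
tool shift (m) [-0.5196 -0.43    0.0686] dist 0.678
turn about tool z deg 129.2 frac 4.51
```

```bash
python3 -m handwheel '[[[-0.02,-0.016,0],0],[[-0.037,-0.031,0],0],[[-0.037,-0.031,0],0],[[-0.037,-0.031,0],0],[[-0.037,-0.031,0],0],[[-0.037,-0.031,0],0],[[-0.037,-0.031,0],0],[[-0.037,-0.031,0],0],[[-0.037,-0.031,0],0],[[-0.037,-0.031,0],0],[[-0.037,-0.031,0],0],[[-0.037,-0.031,0],0]]' 1 30
python3 -c "
from h import *
togo([.5634,-.0302,.15],-65.2)"
```

```text
clock: 1.65
tcp_pos: [0.5197, 0.0706, 0.2167]
ee_rot: [0.216, 0.976, 0.006, 0.001]
force: [0.6, -0.1, 0.8]
gripper_width: 0.0925
clock 1.65 tcp [0.5197 0.0706 0.2167] tooly ang 65.11 tilt 0.65 F [ 0.6 -0.1  0.8] w 0.0925
tool shift (m) [-0.0821 -0.0738  0.0658] dist 0.128
turn about tool z deg 130.31 frac 4.549
```

```bash
python3 -m handwheel '[[[-0.03,-0.025,0.0],0],[[-0.03,-0.025,0.0],0],[[-0.02,-0.02,0],0.1],[[0,0,0],0.3],[[0,0,0],0.3],[[0,0,0],0.3],[[0,0,0],0.3],[[0,0,0],0.3],[[0,0,0],0.3],[[0,0,0],0.3],[[0,0,0],0.3],[[0,0,0],0.3]]' >/dev/null
python3 -m handwheel '[[[0,0,0],0.3],[[0,0,0],0.3],[[0,0,0],0.3],[[0,0,0],0.3],[[0,0,0],0.3],[[0,0,0],0.2],[[0,0,0],0]]'
python3 - <<'E'
from h import *
togo([.5634,-.0302,.15],-65.2)
d=cam("wrist"); crop(d,0,0,640,400,1,"w1.png"); print(proj(d,[.5634,-.0302,.042]))
E
```

```text
clock: 3.55
tcp_pos: [0.5678, -0.0428, 0.2186]
ee_rot: [0.975, 0.22, 0.007, -0.002]
force: [-0.2, 0.5, -0.8]
gripper_width: 0.0931
clock 3.55 tcp [ 0.5678 -0.0428  0.2186] tooly ang -64.53 tilt 0.84 F [-0.2  0.5 -0.8] w 0.0931
tool shift (m) [ 0.0004 -0.0133  0.0686] dist 0.07
turn about tool z deg 0.67 frac 0.023
(np.float64(309.13692287006916), np.float64(180.49600446324195))
```

View pics/w1.png

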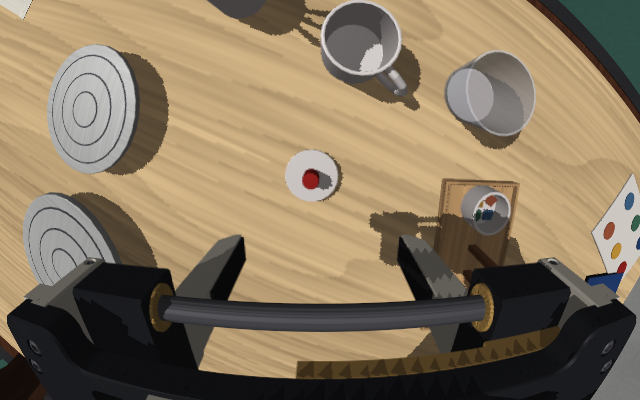

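The lid is at wrist pixel (312,177), with the knob top predicted at (309,180). I'll refine from the wrist image.

```bash
cat > knob.py <<'E'
from h import *
import sys
d=cam("wrist"); h=cv2.cvtColor(d["frame"],cv2.COLOR_BGR2HSV)
red=((h[...,0]<8)|(h[...,0]>172))&(h[...,1]>130)&(h[...,2]>50)
bl=[b for b in blobs(d,red,20)]; print(bl)
g=cv2.cvtColor(d["frame"],cv2.COLOR_BGR2GRAY); white=((h[...,1]<45)&(h[...,2]>110))
print([b for b in blobs(d,white,400)])
crop(d,250,120,370,240,5,sys.argv[1])
E
python3 knob.py k1.png
```

```text
[((np.float64(310.4), np.float64(178.9)), (303, 169, 16, 20, 252)), ((np.float64(621.4), np.float64(267.9)), (617, 262, 9, 12, 71))]
[((np.float64(369.2), np.float64(46.2)), (321, 0, 81, 76, 1892)), ((np.float64(91.2), np.float64(107.9)), (47, 44, 89, 129, 8504)), ((np.float64(493.1), np.float64(96.8)), (445, 50, 91, 87, 4905)), ((np.float64(310.1), np.float64(173.8)), (285, 149, 53, 52, 1694)), ((np.float64(619.7), np.float64(230.2)), (591, 174, 49, 108, 2511)), ((np.float64(482.8), np.float64(202.5)), (461, 186, 50, 34, 920)), ((np.float64(59.1), np.float64(238.4)), (23, 194, 92, 92, 4939)), ((np.float64(625.1), np.float64(361.1)), (591, 277, 49, 123, 2295))]
```

View pics/k1.png

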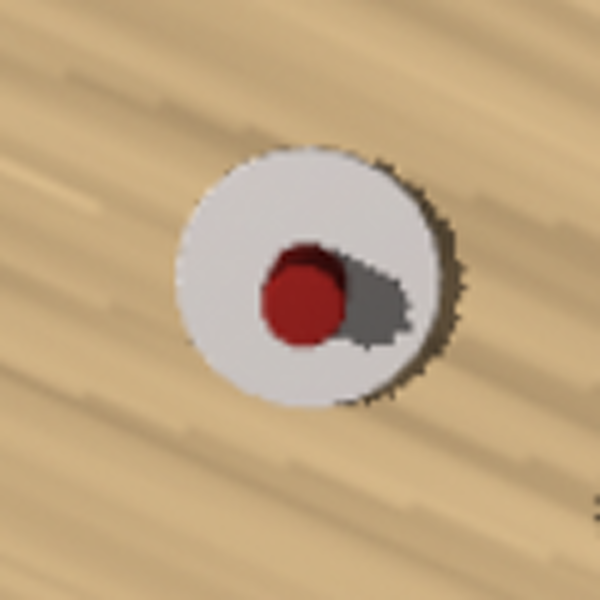

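```bash
python3 - <<'E'
from h import *
d=cam("wrist")
print(plane(d,310.2,180.6,.042),plane(d,311.2,175.0,.012))
print("jar rim",plane(d,490,207,.048),"wheel",plane(d,85,109,.045))
togo([.5634,-.0302,.15],-65.2)
E
```

```text
[ 0.5637593  -0.03143317  0.042     ] [ 0.56415718 -0.03146147  0.012     ]
jar rim [ 0.63460015 -0.25070942  0.048     ] wheel [0.52688147 0.29061069 0.045     ]
clock 3.7 tcp [ 0.5678 -0.043   0.2187] tooly ang -64.43 tilt 0.86 F [-0.3 -0.4  1.3] w 0.093
tool shift (m) [ 0.0005 -0.0134  0.0687] dist 0.07
turn about tool z deg 0.77 frac 0.027
```

```bash
python3 -m handwheel '[[[0,-0.006,0.02],0.02],[[0,-0.006,0.02],0],[[0,0,0.025],0],[[0,0,0.025],0],[[0,0,0.025],0],[[0,0,0.02],0],[[0,0,0.01],0],[[0,0,0],0],[[0,0,0],0]]'
python3 -c "
from h import *
togo([.5638,-.0313,.016],-65.2)"
```

```text
clock: 4.6
tcp_pos: [0.5683, -0.0311, 0.0717]
ee_rot: [0.975, 0.222, 0.012, -0.003]
force: [0.1, 0.8, 0.5]
gripper_width: 0.0931
clock 4.6 tcp [ 0.5683 -0.0311  0.0717] tooly ang -64.3 tilt 1.37 F [0.1 0.8 0.5] w 0.0931
tool shift (m) [-0.0055 -0.0018  0.0556] dist 0.056
turn about tool z deg 0.9 frac 0.032
```

```bash
cat >> h.py <<'E'
_t=togo
def togo(*a):
    _t(*a); M=R.from_quat(observe()["ee_rot"]).as_matrix(); print("tool z xy deg world",np.degrees(M[:2,2]).round(2),"tool-frame up",np.degrees(M[2,:2]).round(2))
E
python3 -c "
from h import *
togo([.5638,-.0313,.016],-65.2)"
python3 -m handwheel '[[[-0.004,-0.001,0.01],0.02],[[-0.002,-0.001,0.015],0.01],[[0,0,0.012],0],[[0,0,0.005],0],[[0,0,0],0],[[0,0,0],0]]'
python3 -c "
from h import *
togo([.5638,-.0313,.016],-65.2)"
```

```text
clock 4.6 tcp [ 0.5683 -0.0311  0.0717] tooly ang -64.3 tilt 1.37 F [0.1 0.8 0.5] w 0.0931
tool shift (m) [-0.0055 -0.0018  0.0556] dist 0.056
turn about tool z deg 0.9 frac 0.032
tool z xy deg world [1.23 0.6 ] tool-frame up [ 1.37 -0.  ]
clock: 5.2
tcp_pos: [0.5656, -0.0322, 0.0308]
ee_rot: [0.977, 0.215, 0.016, -0.002]
force: [0.2, -0.4, -0.4]
gripper_width: 0.0929
clock 5.2 tcp [ 0.5656 -0.0322  0.0308] tooly ang -65.19 tilt 1.79 F [ 0.2 -0.4 -0.4] w 0.0929
tool shift (m) [-0.0017 -0.0016  0.0148] dist 0.015
turn about tool z deg 0.01 frac 0.0
tool z xy deg world [1.7  0.56] tool-frame up [1.78 0.2 ]
```

```bash
python3 -m handwheel '[[[-0.001,-0.001,0.007],0],[[-0.001,-0.001,0.006],0],[[0,0,0.002],0],[[0,0,0],0]]'
python3 -c "
from h import *
togo([.5638,-.0313,.016],-65.2)"
python3 knob.py k2.png
```

```text
clock: 5.6
tcp_pos: [0.564, -0.031, 0.0154]
ee_rot: [0.976, 0.215, 0.017, -0.001]
force: [0.2, 0.7, 0.4]
gripper_width: 0.0928
clock 5.6 tcp [ 0.564  -0.031   0.0154] tooly ang -65.18 tilt 1.9 F [0.2 0.7 0.4] w 0.0928
tool shift (m) [-0.0003  0.0002 -0.0006] dist 0.001
turn about tool z deg 0.02 frac 0.001
tool z xy deg world [1.82 0.56] tool-frame up [1.88 0.26]
[((np.float64(321.0), np.float64(263.9)), (303, 235, 36, 50, 1113))]
[((np.float64(479.0), np.float64(6.6)), (424, 0, 104, 18, 1271)), ((np.float64(527.1), np.float64(42.4)), (511, 18, 31, 49, 745)), ((np.float64(599.2), np.float64(94.0)), (555, 19, 85, 131, 5963)), ((np.float64(2.0), np.float64(125.7)), (0, 57, 6, 138, 610)), ((np.float64(323.5), np.float64(219.8)), (269, 193, 106, 55, 3640)), ((np.float64(600.9), np.float64(268.7)), (567, 243, 66, 59, 2018)), ((np.float64(24.4), np.float64(363.2)), (0, 320, 50, 80, 590)), ((np.float64(17.2), np.float64(376.6)), (0, 334, 37, 66, 834))]
```

View pics/k2.png

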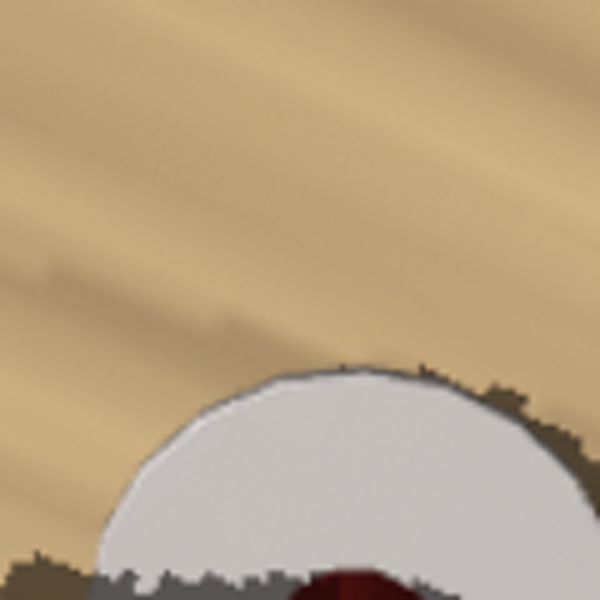

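The lid is centred between the fingers, with the knob at column 321 on the image axis. Closing.

```bash
python3 -m handwheel '[[[0,0,0],0],[[0,0,0],0],[[0,0,0],0],[[0,0,0],0],[[0,0,0],0],[[0,0,0],0],[[0,0,0],0],[[0,0,0],0]]' -1 25
python3 -c "
from h import *
togo([.6304,-.2592,.15],-65.2)"
```

```text
clock: 6.45
tcp_pos: [0.5647, -0.0312, 0.0163]
ee_rot: [0.976, 0.215, 0.017, -0.001]
force: [-0.1, -0.0, -0.8]
gripper_width: 0.0334
clock 6.45 tcp [ 0.5647 -0.0312  0.0163] tooly ang -65.17 tilt 1.99 F [-0.1 -0.  -0.8] w 0.0334
tool shift (m) [-0.0315  0.2353 -0.1336] dist 0.272
turn about tool z deg 0.03 frac 0.001
tool z xy deg world [1.92 0.54] tool-frame up [1.97 0.31]
```

Still closing, so I'll let it finish and then lift.

```bash
python3 -m handwheel '[[[0,0,0],0],[[0,0,0],0],[[0,0,0],0],[[0,0,0],0],[[0,0,0],0]]' 
python3 -m handwheel '[[[0,0,-0.01],0],[[0,0,-0.02],0],[[0,0,-0.025],0],[[0,0,-0.025],0],[[0,0,-0.025],0],[[0,0,-0.025],0],[[0,0,-0.01],0],[[0,0,0],0]]'
python3 - <<'E'
from h import *
togo([.6304,-.2592,.15],-65.2)
d=cam("wrist"); crop(d,0,0,640,400,1,"w2.png")
E
```

```text
clock: 6.95
tcp_pos: [0.5646, -0.0311, 0.0163]
ee_rot: [0.976, 0.215, 0.017, -0.001]
force: [0.4, -1.4, 0.4]
gripper_width: 0.0197
clock: 7.75
tcp_pos: [0.5584, -0.0329, 0.164]
ee_rot: [0.977, 0.214, 0.016, -0.001]
force: [0.4, -0.7, -0.8]
gripper_width: 0.0198
clock 7.75 tcp [ 0.5584 -0.0329  0.164 ] tooly ang -65.26 tilt 1.88 F [ 0.4 -0.7 -0.8] w 0.0198
tool shift (m) [-0.0298  0.2356  0.014 ] dist 0.238
turn about tool z deg -0.06 frac -0.002
tool z xy deg world [1.79 0.56] tool-frame up [1.86 0.24]
```

View pics/w2.png

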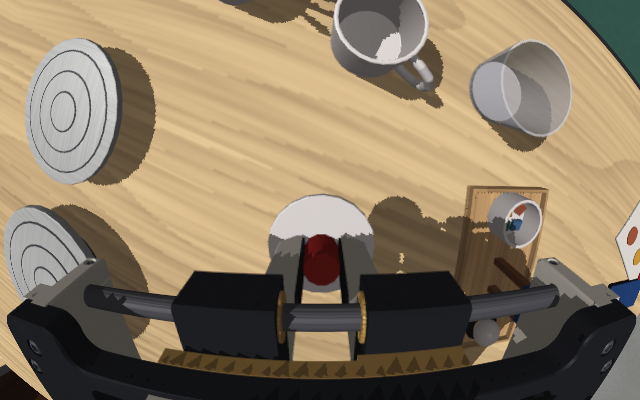

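Lid held, seen at (322,230) in the wrist view. Moving it over the jar.

```bash
python3 -m handwheel '[[[-0.002,0.012,0],0],[[-0.004,0.025,0],0],[[-0.004,0.035,0],0],[[-0.004,0.035,0],0],[[-0.004,0.035,0],0],[[-0.004,0.035,0],0],[[-0.004,0.03,0],0],[[-0.002,0.02,0],0],[[-0.002,0.01,0],0],[[0,0,0],0],[[0,0,0],0]]'
python3 - <<'E'
from h import *
togo([.6304,-.2592,.15],-65.2)
for n in("wrist","scene","side"):
    d=cam(n); crop(d,0,0,640,400,1,f"{n}3.png")
    if n=="scene": crop(d,180,130,340,310,3.3,"s3.png")
    if n=="side": crop(d,310,150,460,330,3.3,"d3.png")
E
```

```text
clock: 8.9
tcp_pos: [0.6235, -0.2734, 0.1424]
ee_rot: [0.977, 0.213, 0.002, -0.008]
force: [0.3, -0.1, -0.5]
gripper_width: 0.0194
clock 8.9 tcp [ 0.6235 -0.2734  0.1424] tooly ang -65.4 tilt 0.96 F [ 0.3 -0.1 -0.5] w 0.0194
tool shift (m) [ 0.0123 -0.0101 -0.0073] dist 0.018
turn about tool z deg -0.2 frac -0.007
tool z xy deg world [-0.01  0.96] tool-frame up [ 0.39 -0.88]
```

View pics/wrist3.png

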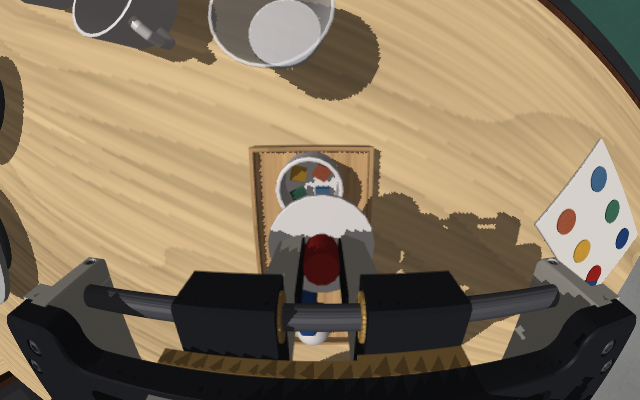

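View pics/s3.png

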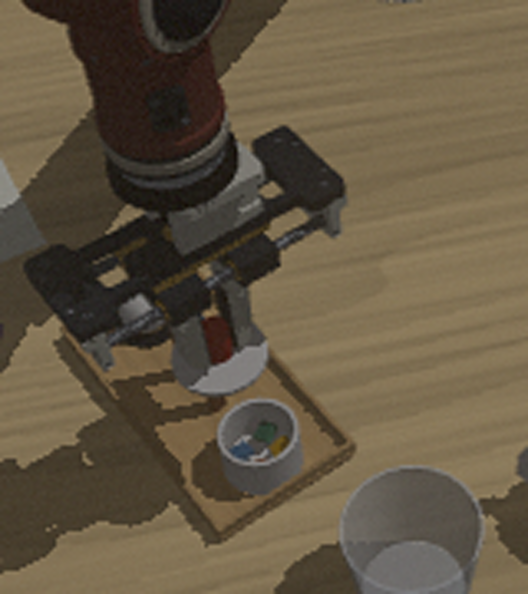

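View pics/d3.png

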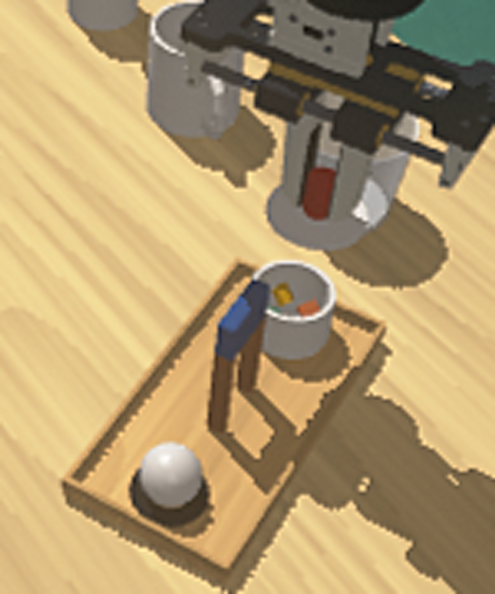

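```bash
cat > jar.py <<'E'
from h import *
from scipy.optimize import least_squares
d=cam("wrist"); h=cv2.cvtColor(d["frame"],cv2.COLOR_BGR2HSV)
crop(d,240,130,400,290,4.5,"jar_w.png")
E
python3 jar.py
```

```text
(no output)
```

View pics/jar_w.png

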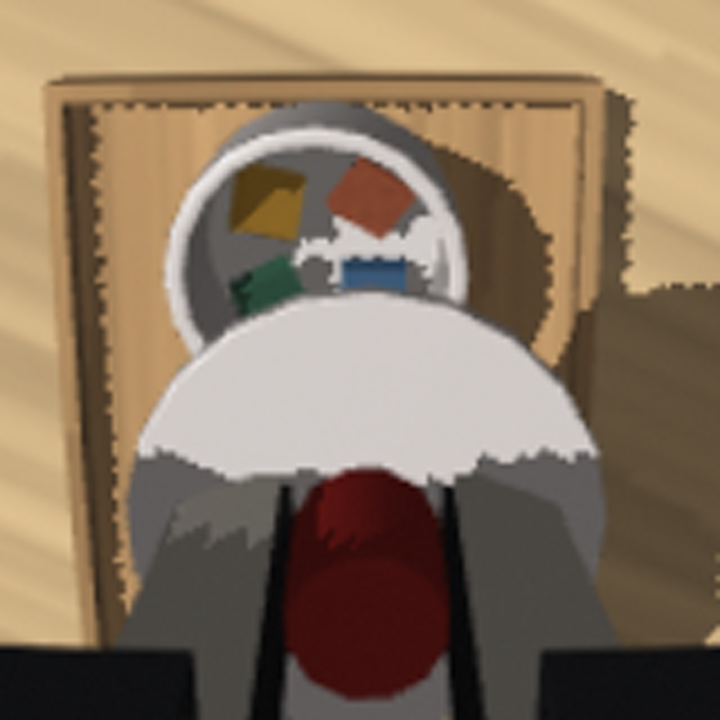

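```bash
python3 - <<'E'
from h import *
from scipy.optimize import least_squares
d=cam("wrist"); s=observe()
P=lambda U,V:((U+.5)/4.5-.5+240,(V+.5)/4.5-.5+130)
def circ(pts,z,r):
    X=np.array([plane(d,*P(*p),z)[:2] for p in pts]); 
    f=least_squares(lambda c:np.hypot(*(X-c[:2]).T)-r,X.mean(0)); g=least_squares(lambda c:np.hypot(*(X-c[:2]).T)-c[2],[*f.x,r]); return f.x.round(4),g.x.round(4),np.abs(f.fun).max().round(4)
print("jar",circ([(166,270),(178,220),(210,170),(250,143),(315,127),(380,140),(425,170),(455,215),(468,275),(175,320)],.048,.030))
z=s["tcp_pos"][2]-.0163
print("lid flange",circ([(130,490),(140,430),(200,352),(270,310),(370,293),(470,310),(545,362),(595,430),(605,490)],z+.012,.033))
a,b=plane(d,*P(47,84),.018),plane(d,*P(603,78),.018); v=b-a; print("tray end",a,b,np.linalg.norm(v),"ang",np.degrees(np.arctan2(v[1],v[0])), "mid",(a+b)/2)
togo([.6304,-.2592,.15],-65.2)
M=R.from_quat(s["ee_rot"]).as_matrix(); print("lid by tcp",s["tcp_pos"]-M[:,2]*.0)
E
```

```text
jar (array([ 0.6282, -0.259 ]), array([ 0.6284, -0.2588,  0.0297]), np.float64(0.0005))
lid flange (array([ 0.6238, -0.2731]), array([ 0.6239, -0.2731,  0.0329]), np.float64(0.0004))
tray end [ 0.63541425 -0.18993672  0.018     ] [ 0.68618527 -0.29780918  0.018     ] 0.11922317578545438 ang -64.79561045624767 mid [ 0.66079976 -0.24387295  0.018     ]
clock 9.15 tcp [ 0.6245 -0.2724  0.1438] tooly ang -65.28 tilt 0.92 F [-0.2  0.   0.2] w 0.0191
tool shift (m) [ 0.0109 -0.0096 -0.006 ] dist 0.016
turn about tool z deg -0.08 frac -0.003
tool z xy deg world [0.12 0.91] tool-frame up [ 0.49 -0.78]
lid by tcp [ 0.6245408  -0.27241886  0.14381624]
```

```bash
python3 -c "
from h import *
togo([.6285,-.2588,.085],-64.8)"
python3 -m handwheel '[[[0.004,-0.004,0.01],0],[[0.004,-0.005,0.012],0],[[0.002,-0.002,0.015],0],[[0,0,0.015],0],[[0,0,0.01],0],[[0,0,0],0],[[0,0,0],0]]'
python3 -c "
from h import *
togo([.6285,-.2588,.085],-64.8)"
```

```text
clock 9.15 tcp [ 0.6245 -0.2724  0.1438] tooly ang -65.28 tilt 0.92 F [-0.2  0.   0.2] w 0.0191
tool shift (m) [ 0.0088 -0.0099  0.059 ] dist 0.061
turn about tool z deg -0.48 frac -0.017
tool z xy deg world [0.12 0.91] tool-frame up [ 0.49 -0.78]
clock: 9.85
tcp_pos: [0.6296, -0.2515, 0.0749]
ee_rot: [0.976, 0.216, 0.002, -0.009]
force: [-0.0, -1.2, -0.1]
gripper_width: 0.0192
clock 9.85 tcp [ 0.6296 -0.2515  0.0749] tooly ang -65.02 tilt 1.1 F [-0.  -1.2 -0.1] w 0.0192
tool shift (m) [-0.004   0.006  -0.0102] dist 0.013
turn about tool z deg -0.22 frac -0.008
tool z xy deg world [-0.03  1.1 ] tool-frame up [ 0.44 -1.01]
```

```bash

python3 -m handwheel '[[[-0.002,0.003,-0.002],0],[[-0.001,0.002,0],0],[[0,0,0],0],[[0,0,0],0]]'
python3 -c "
from h import *
togo([.6285,-.2588,.0573],-64.8)
d=cam('scene'); crop(d,200,200,300,300,6,'s4.png')
d=cam('side'); crop(d,350,190,450,290,6,'d4.png')"
```

```text
clock: 10.25
tcp_pos: [0.6295, -0.2602, 0.0789]
ee_rot: [0.976, 0.215, 0.003, -0.008]
force: [1.0, -1.4, -0.6]
gripper_width: 0.0193
clock 10.25 tcp [ 0.6295 -0.2602  0.0789] tooly ang -65.12 tilt 0.95 F [ 1.  -1.4 -0.6] w 0.0193
tool shift (m) [-0.0005 -0.0014  0.0217] dist 0.022
turn about tool z deg -0.32 frac -0.011
tool z xy deg world [0.15 0.94] tool-frame up [ 0.53 -0.79]
```

View pics/s4.png

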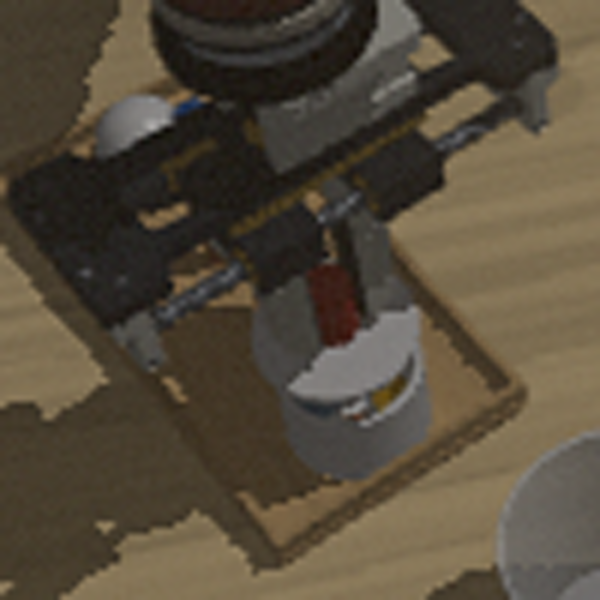

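View pics/d4.png

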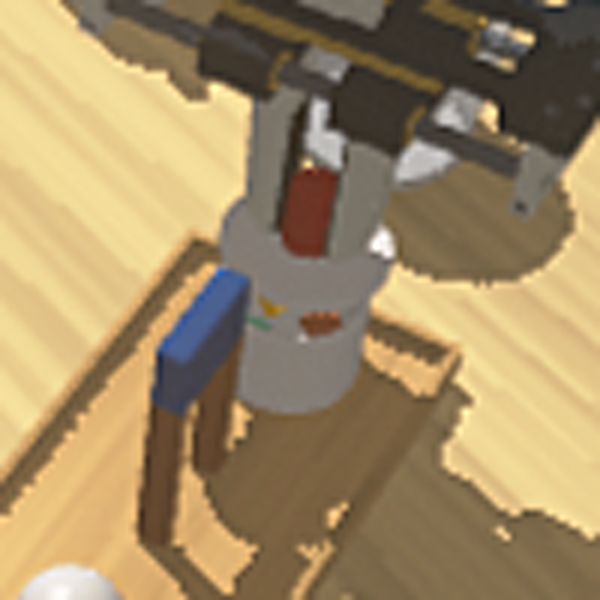

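```bash

python3 -m handwheel '[[[0,-0.001,0.004],0],[[0,0,0.005],0],[[0,0,0.004],0],[[0,0,0],0],[[0,0,0],0]]'
python3 -c "
from h import *
togo([.6285,-.2588,.0573],-64.8)"
```

```text
clock: 10.85
tcp_pos: [0.6289, -0.2579, 0.0643]
ee_rot: [0.976, 0.216, 0.003, -0.008]
force: [0.4, 0.2, 0.3]
gripper_width: 0.0193
clock 10.85 tcp [ 0.6289 -0.2579  0.0643] tooly ang -65.07 tilt 1.01 F [0.4 0.2 0.3] w 0.0193
tool shift (m) [-0.0009  0.0008  0.007 ] dist 0.007
turn about tool z deg -0.27 frac -0.009
tool z xy deg world [0.1  1.01] tool-frame up [ 0.52 -0.87]
```

```bash

python3 -m handwheel '[[[0,0,0.003],0],[[0,0,0.003],0],[[0,0,0.001],0],[[0,0,0],0],[[0,0,0],0]]'
python3 -c "
from h import *
togo([.6285,-.2588,.0573],-64.8)"
```

```text
clock: 11.35
tcp_pos: [0.6294, -0.2581, 0.0582]
ee_rot: [0.976, 0.216, 0.003, -0.008]
force: [-0.9, 0.7, -0.7]
gripper_width: 0.0199
clock 11.35 tcp [ 0.6294 -0.2581  0.0582] tooly ang -65.06 tilt 1.0 F [-0.9  0.7 -0.7] w 0.0199
tool shift (m) [-0.0011  0.0003  0.0008] dist 0.001
turn about tool z deg -0.26 frac -0.009
tool z xy deg world [0.18 0.99] tool-frame up [ 0.58 -0.82]
```

```bash

python3 -m handwheel '[[[0,0,0.001],0],[[0,0,0.001],0],[[0,0,0.001],0],[[0,0,0],0]]'
python3 -c "
from h import *
togo([.6285,-.2588,.0573],-64.8)
d=cam('scene'); crop(d,200,200,300,300,6,'s5.png')
d=cam('side'); crop(d,350,190,450,290,6,'d5.png')"
```

```text
clock: 11.75
tcp_pos: [0.6294, -0.2581, 0.0581]
ee_rot: [0.976, 0.216, 0.004, -0.008]
force: [-0.2, -0.2, -0.3]
gripper_width: 0.0197
clock 11.75 tcp [ 0.6294 -0.2581  0.0581] tooly ang -65.05 tilt 1.07 F [-0.2 -0.2 -0.3] w 0.0197
tool shift (m) [-0.0011  0.0003  0.0008] dist 0.001
turn about tool z deg -0.25 frac -0.009
tool z xy deg world [0.24 1.04] tool-frame up [ 0.66 -0.84]
```

View pics/s5.png

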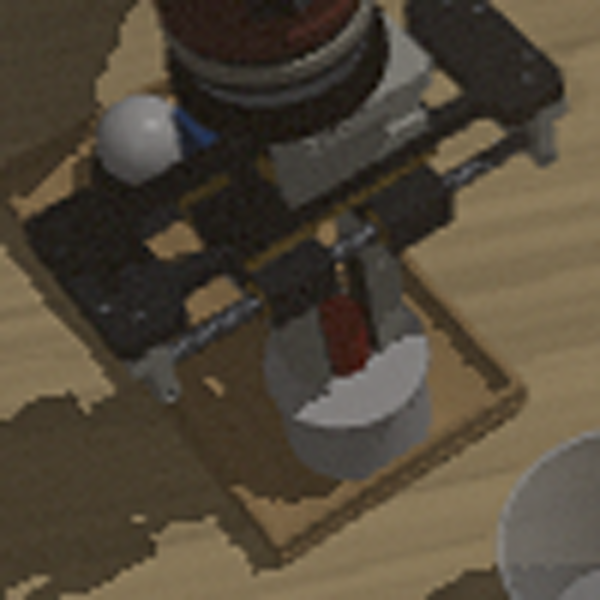

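View pics/d5.png

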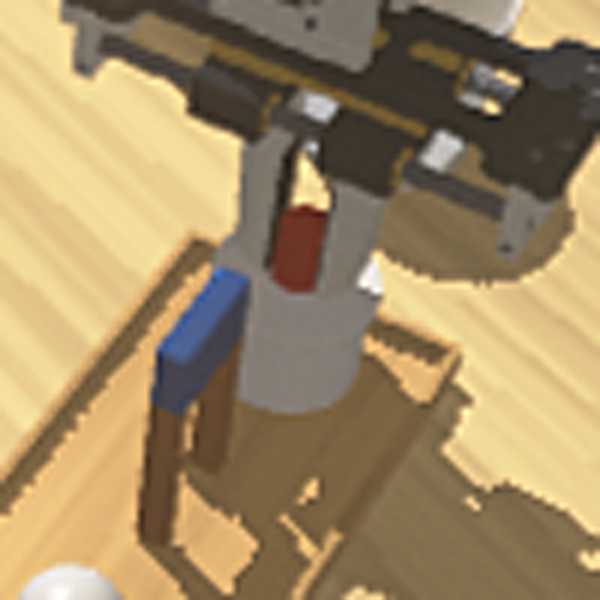

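The lid is seated, with its flange on the rim. Releasing.

```bash

python3 -m handwheel '[[[0,0,0],0],[[0,0,0],0],[[0,0,0],0],[[0,0,0],0],[[0,0,0],0]]' 0.3
python3 -m handwheel '[[[0,0,-0.01],0],[[0,0,-0.02],0],[[0,0,-0.025],0],[[0,0,-0.025],0],[[0,0,-0.025],0],[[0,0,-0.015],0],[[0,0,0],0],[[0,0,0],0]]'
python3 -c "
from h import *
togo([.5515,-.2952,.17],-64.8)
d=cam('scene'); crop(d,190,190,310,310,5,'s6.png')
d=cam('side'); crop(d,320,190,450,330,5,'d6.png')
d=cam('wrist'); crop(d,0,0,640,400,1,'w6.png')"
```

```text
clock: 12.35
tcp_pos: [0.6293, -0.2582, 0.0566]
ee_rot: [0.976, 0.216, 0.004, -0.008]
force: [-0.5, 0.3, 0.4]
gripper_width: 0.0548
clock: 13.15
tcp_pos: [0.6288, -0.2612, 0.185]
ee_rot: [0.976, 0.215, 0.004, -0.007]
force: [0.3, 0.6, -0.6]
gripper_width: 0.0601
clock 13.15 tcp [ 0.6288 -0.2612  0.185 ] tooly ang -65.11 tilt 0.96 F [ 0.3  0.6 -0.6] w 0.0601
tool shift (m) [-0.0846 -0.0015  0.014 ] dist 0.086
turn about tool z deg -0.31 frac -0.011
tool z xy deg world [0.27 0.92] tool-frame up [ 0.63 -0.73]
```

View pics/w6.png

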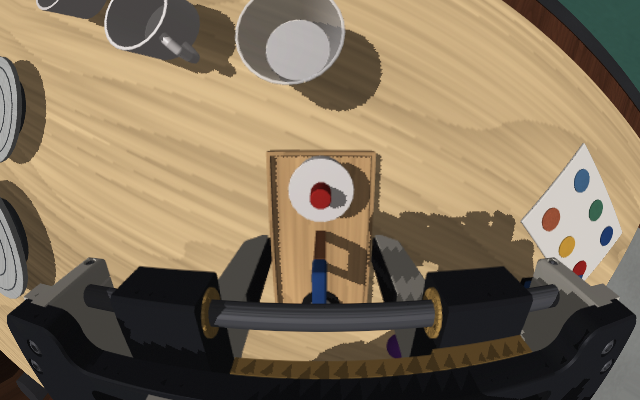

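View pics/d6.png

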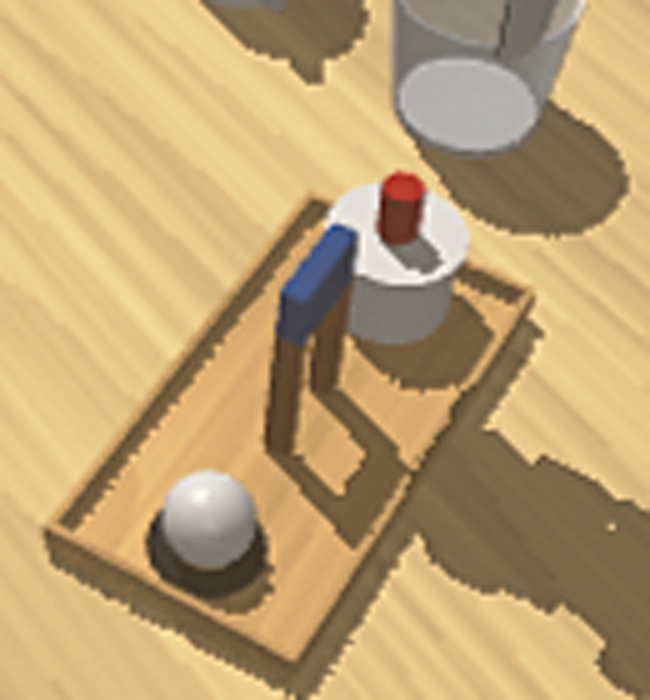

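View pics/s6.png

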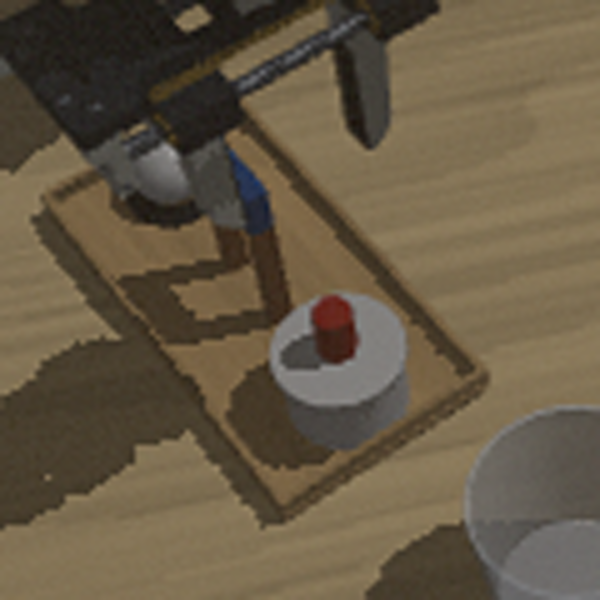

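The lid is flat on the jar and released, and the ball is in its pocket. Moving above the handle.

```bash

python3 -m handwheel '[[[-0.01,0,0],0],[[-0.02,0,0],0],[[-0.025,0,0],0],[[-0.02,0,0],0],[[-0.01,0,0],0],[[0,0,0],0],[[0,0,0],0]]'
python3 -c "
from h import *
togo([.5514,-.2952,.16],-64.8)
d=cam('wrist'); crop(d,0,0,640,400,1,'w7.png');crop(d,250,130,390,330,3,'w7c.png')
d=cam('scene'); crop(d,190,170,310,290,5,'s7.png')"
```

```text
clock: 14.0
tcp_pos: [0.5438, -0.2965, 0.1768]
ee_rot: [0.976, 0.215, -0.002, -0.012]
force: [-0.2, 0.1, -0.2]
gripper_width: 0.0607
clock 14.0 tcp [ 0.5438 -0.2965  0.1768] tooly ang -65.13 tilt 1.33 F [-0.2  0.1 -0.2] w 0.0607
tool shift (m) [0.0074 0.0024 0.0167] dist 0.018
turn about tool z deg -0.33 frac -0.012
tool z xy deg world [-0.46  1.25] tool-frame up [ 0.11 -1.33]
```

View pics/w7c.png

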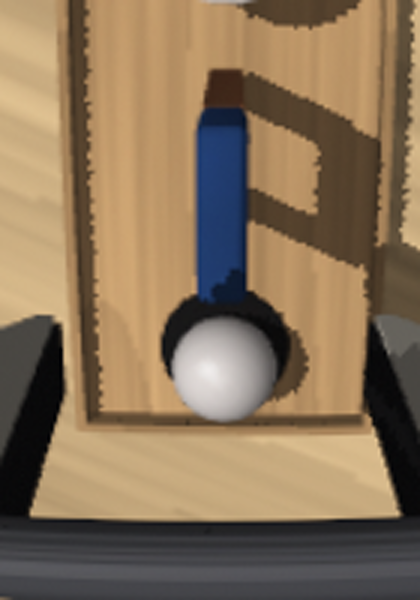

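View pics/s7.png

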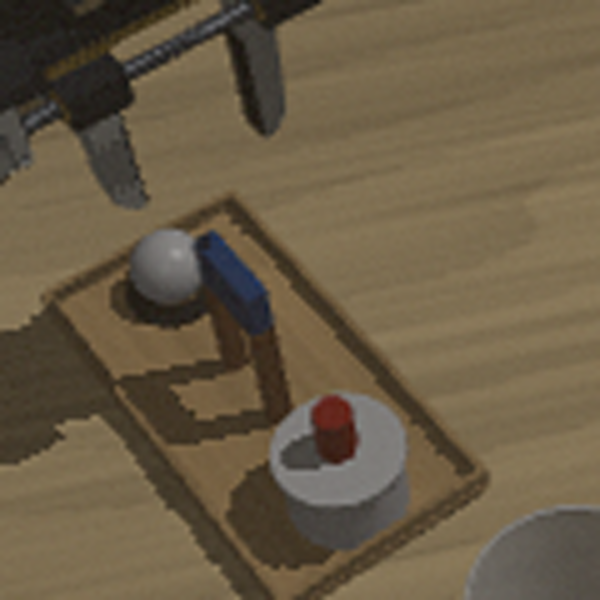

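```bash

python3 -c "
from h import *
d=cam('wrist')
P=lambda U,V:((U+.5)/3-.5+250,(V+.5)/3-.5+130)
c=[plane(d,*P(*p),.110) for p in [(198,125),(245,125),(245,301),(198,301)]]
for p in c: print(p.round(4))
m=sum(c)/4; print('centre',m); v=(c[0]+c[1]-c[2]-c[3]); print(np.linalg.norm(v)/2,np.degrees(np.arctan2(v[1],v[0])))
print('ball',plane(d,*P(225,369),.028))
togo([*m[:2],.12],-64.8)"
```

```text
[ 0.5716 -0.2779  0.11  ]
[ 0.5767 -0.2888  0.11  ]
[ 0.5327 -0.3098  0.11  ]
[ 0.5272 -0.2982  0.11  ]
centre [ 0.55203094 -0.29365027  0.11      ]
0.04879395838777272 25.0241893382645
ball [ 0.47369583 -0.33036554  0.028     ]
clock 14.15 tcp [ 0.5445 -0.2962  0.1768] tooly ang -65.05 tilt 1.31 F [-0.   0.6  0.4] w 0.0606
tool shift (m) [0.0078 0.0021 0.0568] dist 0.057
turn about tool z deg -0.25 frac -0.009
tool z xy deg world [-0.45  1.23] tool-frame up [ 0.11 -1.3 ]
```

Handle centre is (0.552,-0.294). The tool leans 1.3°, so I'll see whether a quick shove and slow return trims that before gripping.

```bash

python3 -m handwheel '[[[0,-0.04,0],0],[[0,-0.04,0],0],[[0,0,0],0],[[0,0,0],0]]'
python3 -c "
from h import *
togo([.5518,-.2943,.12],-64.9)"
python3 -m handwheel '[[[0,0.01,0],0],[[0,0.01,0],0],[[0,0.01,0],0],[[0,0.01,0],0],[[0,0.01,0],0],[[0,0.01,0],0],[[0,0.01,0],0],[[0,0,0],0]]'
python3 -c "
from h import *
togo([.5518,-.2943,.12],-64.9)"
```

```text
clock: 14.55
tcp_pos: [0.5128, -0.2204, 0.1775]
ee_rot: [0.976, 0.218, -0.001, -0.01]
force: [0.5, 0.3, 0.6]
gripper_width: 0.0604
clock 14.55 tcp [ 0.5128 -0.2204  0.1775] tooly ang -64.77 tilt 1.2 F [0.5 0.3 0.6] w 0.0604
tool shift (m) [0.0036 0.0846 0.0558] dist 0.101
turn about tool z deg 0.13 frac 0.004
tool z xy deg world [-0.38  1.14] tool-frame up [ 0.14 -1.2 ]
clock: 15.35
tcp_pos: [0.5471, -0.2964, 0.176]
ee_rot: [0.976, 0.216, -0.001, -0.007]
force: [-0.1, 0.2, 0.0]
gripper_width: 0.0606
clock 15.35 tcp [ 0.5471 -0.2964  0.176 ] tooly ang -65.04 tilt 0.8 F [-0.1  0.2  0. ] w 0.0606
tool shift (m) [0.0051 0.0009 0.056 ] dist 0.056
turn about tool z deg -0.14 frac -0.005
tool z xy deg world [-0.27  0.75] tool-frame up [ 0.08 -0.79]
```

```bash

python3 -m handwheel '[[[0.002,0.001,0.01],0],[[0.002,0,0.015],0],[[0.001,0,0.015],0],[[0,0,0.015],0],[[0,0,0.012],0],[[0,0,0.007],0],[[0,0,0],0],[[0,0,0],0]]'
python3 -c "
from h import *
togo([.5518,-.2943,.076],-64.9)
d=cam('wrist'); crop(d,220,130,420,330,3,'w8.png')"
```

```text
clock: 16.15
tcp_pos: [0.5513, -0.2887, 0.0931]
ee_rot: [0.976, 0.218, -0.002, -0.01]
force: [0.9, 0.6, -0.4]
gripper_width: 0.0606
clock 16.15 tcp [ 0.5513 -0.2887  0.0931] tooly ang -64.82 tilt 1.23 F [ 0.9  0.6 -0.4] w 0.0606
tool shift (m) [-0.002   0.0057  0.017 ] dist 0.018
turn about tool z deg 0.08 frac 0.003
tool z xy deg world [-0.53  1.11] tool-frame up [-0.01 -1.23]
```

View pics/w8.png

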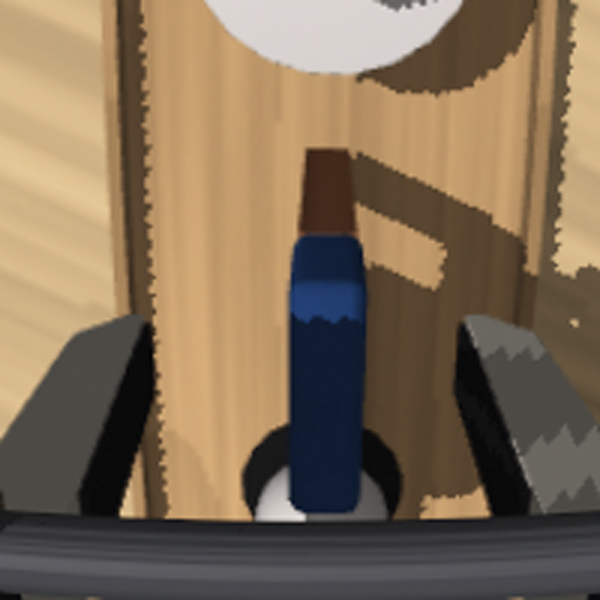

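The bar's centre is at wrist column 329 against an axis of 321, which agrees with the 5.7 mm y offset still to go.

```bash

python3 -m handwheel '[[[0,0.002,0.005],0],[[-0.001,0.002,0.005],0],[[0,0.001,0.004],0],[[0,0,0.002],0],[[0,0,0],0],[[0,0,0],0]]'
python3 -c "
from h import *
togo([.5518,-.2943,.076],-64.9)
d=cam('wrist'); crop(d,220,130,420,330,3,'w9.png')"
```

```text
clock: 16.8
tcp_pos: [0.5535, -0.295, 0.0776]
ee_rot: [0.976, 0.218, -0.001, -0.009]
force: [0.3, 1.1, 0.4]
gripper_width: 0.0604
clock 16.8 tcp [ 0.5535 -0.295   0.0776] tooly ang -64.85 tilt 1.04 F [0.3 1.1 0.4] w 0.0604
tool shift (m) [-0.0012 -0.0014  0.0016] dist 0.002
turn about tool z deg 0.05 frac 0.002
tool z xy deg world [-0.33  0.99] tool-frame up [ 0.12 -1.03]
```

View pics/w9.png

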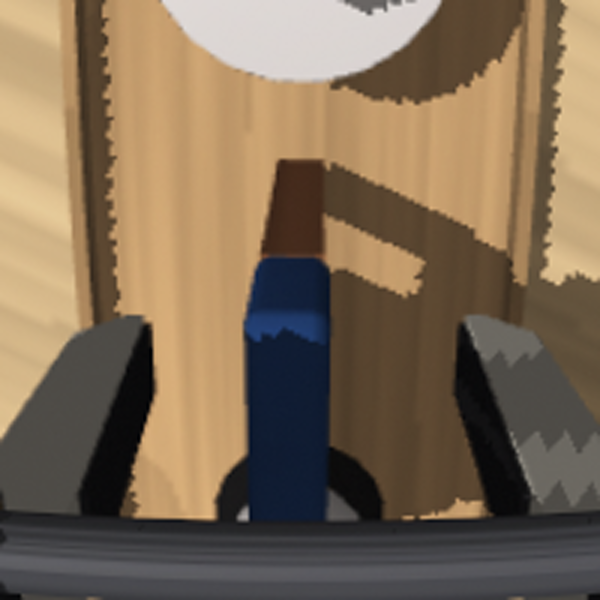

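```bash

python3 -m handwheel '[[[-0.0005,-0.0015,0.001],0],[[0,0,0],0],[[0,0,0],0]]'
python3 -c "
from h import *
togo([.5518,-.2943,.076],-64.9)"
```

```text
clock: 17.15
tcp_pos: [0.5525, -0.2937, 0.0769]
ee_rot: [0.976, 0.218, -0.001, -0.009]
force: [-0.2, -0.7, -0.4]
gripper_width: 0.0606
clock 17.15 tcp [ 0.5525 -0.2937  0.0769] tooly ang -64.83 tilt 1.02 F [-0.2 -0.7 -0.4] w 0.0606
tool shift (m) [-0.0009  0.0003  0.0009] dist 0.001
turn about tool z deg 0.07 frac 0.003
tool z xy deg world [-0.3   0.98] tool-frame up [ 0.15 -1.01]
```

```bash

python3 -m handwheel '[[[0,0,0],0],[[0,0,0],0],[[0,0,0],0],[[0,0,0],0],[[0,0,0],0],[[0,0,0],0],[[0,0,0],0],[[0,0,0],0],[[0,0,0],0],[[0,0,0],0]]' -1 10
python3 -m handwheel '[[[0,0,0],0],[[0,0,0],0],[[0,0,0],0]]' -1 45
python3 -c "
from h import *
togo([.5518,-.2943,.076],-64.9)
d=cam('wrist'); crop(d,160,70,480,350,2.4,'w10.png')
d=cam('side'); crop(d,320,190,450,330,4,'d10.png')"
```

```text
clock: 18.15
tcp_pos: [0.5522, -0.2928, 0.0771]
ee_rot: [0.976, 0.218, -0.001, -0.01]
force: [-0.9, 0.7, 1.1]
gripper_width: 0.0142
clock: 18.45
tcp_pos: [0.5526, -0.2936, 0.0776]
ee_rot: [0.976, 0.218, -0.0, -0.009]
force: [0.2, 0.4, 1.9]
gripper_width: 0.0134
clock 18.45 tcp [ 0.5526 -0.2936  0.0776] tooly ang -64.87 tilt 1.0 F [0.2 0.4 1.9] w 0.0134
tool shift (m) [-0.0011  0.0003  0.0016] dist 0.002
turn about tool z deg 0.03 frac 0.001
tool z xy deg world [-0.25  0.96] tool-frame up [ 0.19 -0.98]
```

View pics/d10.png

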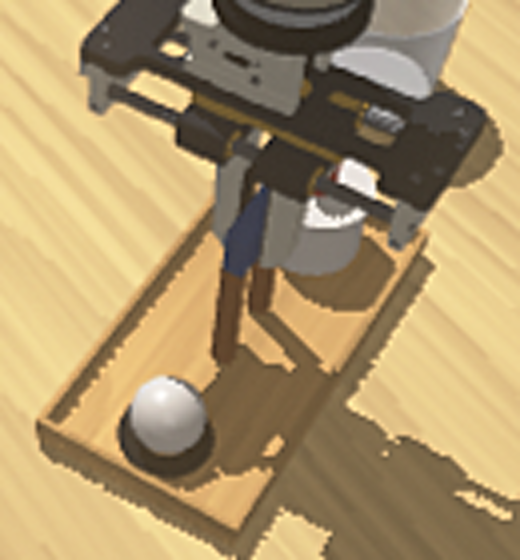

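Gripped at 13.4 mm opening, with the ball in its pocket. Lifting gently.

```bash

python3 -m handwheel '[[[0,0,-0.003],0],[[0,0,-0.005],0],[[0,0,-0.008],0],[[0,0,-0.008],0],[[0,0,-0.005],0],[[0,0,-0.003],0],[[0,0,0],0],[[0,0,0],0]]'
python3 -c "
from h import *
togo([.5275,.2915,.2226],-64.9)
d=cam('wrist'); crop(d,160,70,480,350,2,'w11.png')
d=cam('side'); crop(d,310,150,450,330,4,'d11.png')
d=cam('scene'); crop(d,180,150,320,310,4,'s11.png')"
```

```text
clock: 19.35
tcp_pos: [0.5503, -0.2918, 0.1084]
ee_rot: [0.976, 0.218, -0.003, -0.012]
force: [-0.1, 0.4, -4.8]
gripper_width: 0.0139
clock 19.35 tcp [ 0.5503 -0.2918  0.1084] tooly ang -64.81 tilt 1.41 F [-0.1  0.4 -4.8] w 0.0139
tool shift (m) [ 0.2274 -0.5402 -0.1014] dist 0.595
turn about tool z deg 0.09 frac 0.003
tool z xy deg world [-0.68  1.23] tool-frame up [-0.09 -1.41]
```

View pics/d11.png

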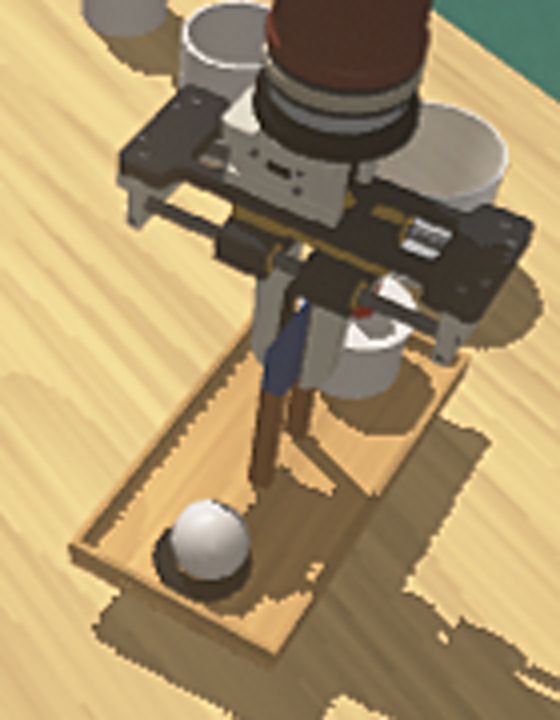

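View pics/s11.png

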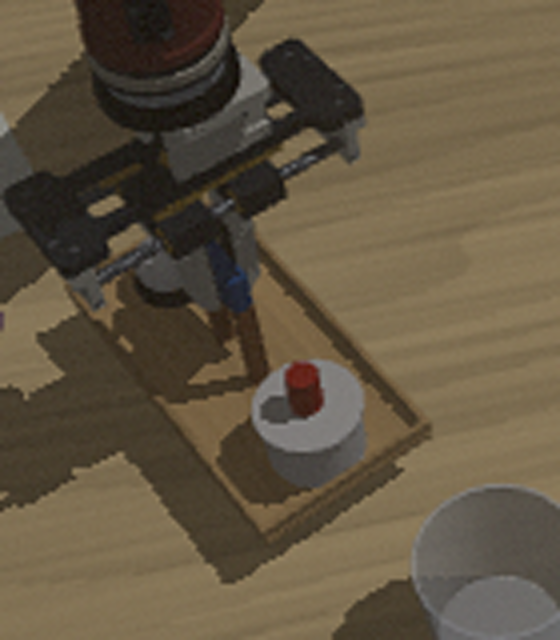

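Lifted level at 31 mm; the wrist force of -4.8 N matches the tray's weight. Raising further.

```bash

python3 -m handwheel '[[[0,0,-0.004],0],[[0,0,-0.008],0],[[0,0,-0.012],0],[[0,0,-0.014],0],[[0,0,-0.014],0],[[0,0,-0.014],0],[[0,0,-0.014],0],[[0,0,-0.012],0],[[0,0,-0.008],0],[[0,0,-0.004],0],[[0,0,0],0],[[0,0,0],0]]'
python3 -c "
from h import *
togo([.5275,.2915,.2226],-64.9)"
```

```text
clock: 20.7
tcp_pos: [0.5513, -0.2954, 0.2244]
ee_rot: [0.976, 0.217, -0.002, -0.01]
force: [0.1, 1.0, -6.4]
gripper_width: 0.0135
clock 20.7 tcp [ 0.5513 -0.2954  0.2244] tooly ang -64.91 tilt 1.2 F [ 0.1  1.  -6.4] w 0.0135
tool shift (m) [ 0.2273 -0.5414  0.0132] dist 0.587
turn about tool z deg -0.01 frac -0.0
tool z xy deg world [-0.48  1.1 ] tool-frame up [ 0.03 -1.2 ]
```

```bash

python3 -m handwheel '[[[0.001,-0.004,0],0],[[0.003,-0.008,0],0],[[0.004,-0.012,0],0],[[0.005,-0.015,0],0],[[0.005,-0.015,0],0],[[0.005,-0.015,0],0],[[0.005,-0.015,0],0],[[0.005,-0.015,0],0],[[0.005,-0.015,0],0],[[0.005,-0.015,0],0],[[0.005,-0.015,0],0],[[0.005,-0.015,0],0]]'
python3 -c "
from h import *
togo([.5275,.2915,.2226],-64.9)"
```

```text
clock: 21.9
tcp_pos: [0.5267, -0.1098, 0.2243]
ee_rot: [0.975, 0.22, -0.006, -0.016]
force: [0.1, -0.4, -5.3]
gripper_width: 0.0138
clock 21.9 tcp [ 0.5267 -0.1098  0.2243] tooly ang -64.59 tilt 1.98 F [ 0.1 -0.4 -5.3] w 0.0138
tool shift (m) [ 0.173  -0.3619  0.0135] dist 0.401
turn about tool z deg 0.31 frac 0.011
tool z xy deg world [-1.04  1.68] tool-frame up [-0.22 -1.96]
```

```bash

python3 -m handwheel '[[[0.006,-0.014,0],0],[[0.006,-0.014,0],0],[[0.006,-0.014,0],0],[[0.006,-0.014,0],0],[[0.006,-0.014,0],0],[[0.006,-0.014,0],0],[[0.006,-0.014,0],0],[[0.006,-0.014,0],0],[[0.006,-0.012,0],0],[[0.005,-0.008,0],0],[[0.003,-0.004,0],0],[[0,0,0],0]]'
python3 -c "
from h import *
togo([.5275,.2915,.2226],-64.9)
d=cam('scene'); crop(d,240,60,520,300,2.5,'s12.png')"
```

```text
clock: 23.1
tcp_pos: [0.5158, 0.0633, 0.229]
ee_rot: [0.973, 0.229, -0.008, -0.022]
force: [0.8, -0.5, -4.9]
gripper_width: 0.0137
clock 23.1 tcp [0.5158 0.0633 0.229 ] tooly ang -63.54 tilt 2.7 F [ 0.8 -0.5 -4.9] w 0.0137
tool shift (m) [ 0.1122 -0.1985  0.0152] dist 0.229
turn about tool z deg 1.36 frac 0.047
tool z xy deg world [-1.43  2.29] tool-frame up [-0.26 -2.69]
```

View pics/s12.png

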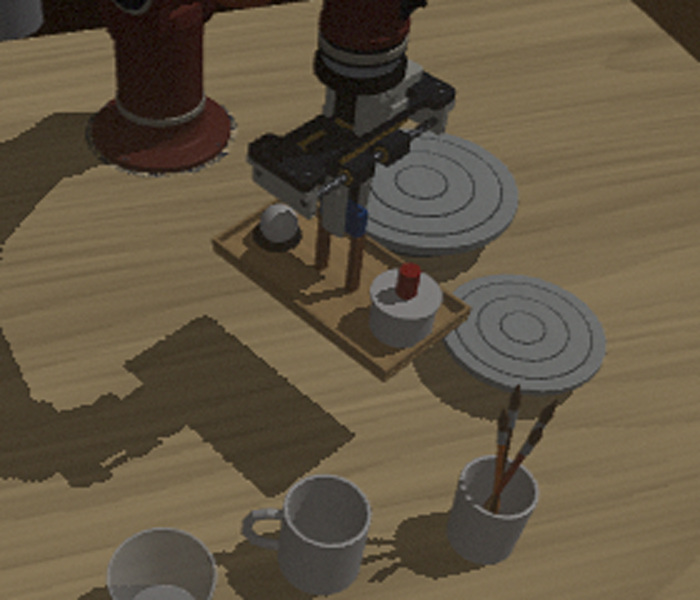

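The ball is still in its pocket and the tray is nearly level (2.7° lean). I'll do the rest with a smooth, faster ramp and correct the lean after.

```bash

python3 -m handwheel '[[[0.003,-0.005,0],0],[[0.006,-0.011,0],0],[[0.01,-0.017,0.001],0.01],[[0.013,-0.022,0.001],0.01],[[0.015,-0.026,0.001],0.01],[[0.015,-0.026,0.001],0.01],[[0.013,-0.022,0.001],0],[[0.01,-0.017,0.001],0],[[0.006,-0.011,0],0],[[0.003,-0.005,0],0],[[0,0,0],0],[[0,0,0],0]]'
python3 -c "
from h import *
togo([.5275,.2915,.2226],-64.9)
d=cam('scene'); crop(d,300,60,560,260,3,'s13.png')"
```

```text
clock: 24.35
tcp_pos: [0.5317, 0.2567, 0.2289]
ee_rot: [0.977, 0.213, -0.009, -0.021]
force: [0.2, 0.3, -4.4]
gripper_width: 0.0138
clock 24.35 tcp [0.5317 0.2567 0.2289] tooly ang -65.36 tilt 2.63 F [ 0.2  0.3 -4.4] w 0.0138
tool shift (m) [ 0.0107 -0.0331  0.0077] dist 0.036
turn about tool z deg -0.46 frac -0.016
tool z xy deg world [-1.5   2.16] tool-frame up [-0.46 -2.59]
```

View pics/s13.png

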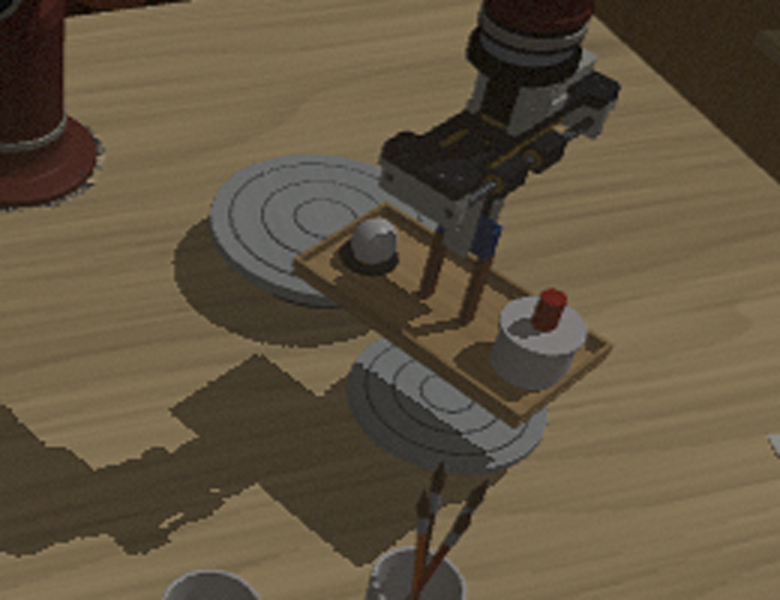

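```bash

python3 -m handwheel '[[[0.002,-0.008,0],0],[[0.002,-0.018,0],0],[[0.002,-0.028,0.001],0],[[0.002,-0.028,0.001],0],[[0.002,-0.028,0.001],0],[[0.002,-0.018,0],0],[[0,-0.008,0],0],[[0,0,0],0]]'
python3 -c "
from h import *
togo([.5275,.2915,.2226],-64.9)"
python3 -m handwheel '[[[0,0.005,0],0],[[0,0.01,0],0],[[0,0.01,0],0],[[0,0.01,0],0],[[0,0.01,0],0],[[0,0.01,0],0],[[0,0.01,0],0],[[0,0.01,0],0],[[0,0.01,0],0],[[0,0.01,0],0],[[0,0.005,0],0],[[0,0,0],0]]'
python3 -c "
from h import *
togo([.5275,.2915,.2226],-64.9)"
```

```text
clock: 25.2
tcp_pos: [0.4872, 0.3838, 0.2332]
ee_rot: [0.978, 0.205, -0.008, -0.021]
force: [0.6, -0.3, -5.7]
gripper_width: 0.0136
clock 25.2 tcp [0.4872 0.3838 0.2332] tooly ang -66.29 tilt 2.55 F [ 0.6 -0.3 -5.7] w 0.0136
tool shift (m) [-1.000e-04  1.011e-01  6.200e-03] dist 0.101
turn about tool z deg -1.39 frac -0.048
tool z xy deg world [-1.42  2.12] tool-frame up [-0.45 -2.51]
clock: 26.4
tcp_pos: [0.5343, 0.2733, 0.2299]
ee_rot: [0.98, 0.198, -0.007, -0.018]
force: [0.3, 0.1, -5.0]
gripper_width: 0.0137
clock 26.4 tcp [0.5343 0.2733 0.2299] tooly ang -67.15 tilt 2.18 F [ 0.3  0.1 -5. ] w 0.0137
tool shift (m) [ 0.0009 -0.0191  0.008 ] dist 0.021
turn about tool z deg -2.25 frac -0.079
tool z xy deg world [-1.2   1.82] tool-frame up [-0.39 -2.14]
```

```bash

python3 -m handwheel '[[[0,-0.008,0],0],[[0,-0.018,0],0],[[0,-0.026,0.001],0],[[0,-0.03,0.001],0],[[0,-0.03,0.001],0],[[0,-0.026,0.001],0],[[0,-0.018,0],0],[[0,-0.008,0],0],[[0,0,0],0]]'
python3 -c "
from h import *
togo([.5275,.2915,.2226],-64.9)"
python3 -m handwheel '[[[0,0.005,0],0],[[0,0.01,0],0],[[0,0.015,0],0],[[0,0.015,0],0],[[0,0.015,0],0],[[0,0.015,0],0],[[0,0.015,0],0],[[0,0.015,0],0],[[0,0.01,0],0],[[0,0.005,0],0],[[0,0,0],0],[[0,0,0],0]]'
python3 -c "
from h import *
togo([.5275,.2915,.2226],-64.9)"
```

```text
clock: 27.3
tcp_pos: [0.4603, 0.4419, 0.231]
ee_rot: [0.979, 0.205, -0.01, -0.022]
force: [0.8, 0.7, -4.7]
gripper_width: 0.0138
clock 27.3 tcp [0.4603 0.4419 0.231 ] tooly ang -66.4 tilt 2.71 F [ 0.8  0.7 -4.7] w 0.0138
tool shift (m) [0.0014 0.165  0.0007] dist 0.165
turn about tool z deg -1.5 frac -0.052
tool z xy deg world [-1.58  2.2 ] tool-frame up [-0.56 -2.65]
clock: 28.5
tcp_pos: [0.5165, 0.3118, 0.2265]
ee_rot: [0.98, 0.197, -0.008, -0.019]
force: [-1.3, 0.7, -4.9]
gripper_width: 0.0137
clock 28.5 tcp [0.5165 0.3118 0.2265] tooly ang -67.26 tilt 2.37 F [-1.3  0.7 -4.9] w 0.0137
tool shift (m) [0.0024 0.0231 0.003 ] dist 0.023
turn about tool z deg -2.36 frac -0.083
tool z xy deg world [-1.34  1.96] tool-frame up [-0.48 -2.32]
```

```bash

python3 -m handwheel '[[[0.001,0.004,0.001],0],[[0,0.006,0.001],0],[[0,0.005,0],0],[[0,0.003,0],0],[[0,0,0],0],[[0,0,0],0]]'
python3 -c "
from h import *
togo([.5275,.2915,.2226],-64.9)
d=cam('scene'); crop(d,360,60,520,240,3.3,'s14.png')
d=cam('side'); crop(d,150,30,350,200,4,'d14.png')"
```

```text
clock: 29.1
tcp_pos: [0.5238, 0.2973, 0.223]
ee_rot: [0.98, 0.2, -0.009, -0.02]
force: [-0.2, 0.7, -5.9]
gripper_width: 0.0137
clock 29.1 tcp [0.5238 0.2973 0.223 ] tooly ang -66.97 tilt 2.46 F [-0.2  0.7 -5.9] w 0.0137
tool shift (m) [0.0012 0.0068 0.0001] dist 0.007
turn about tool z deg -2.07 frac -0.072
tool z xy deg world [-1.42  2.01] tool-frame up [-0.52 -2.4 ]
```

View pics/s14.png

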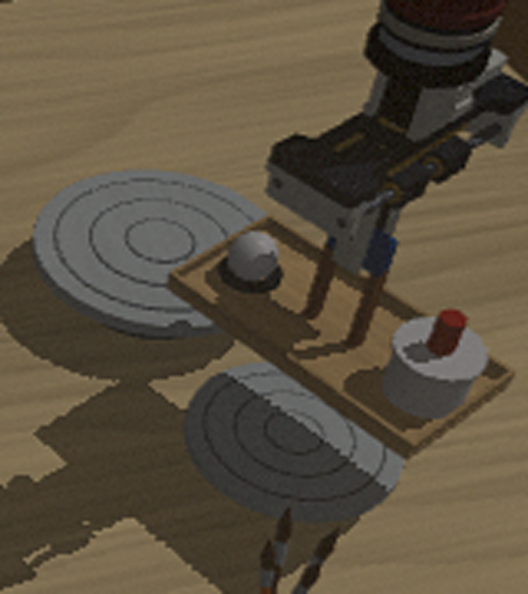

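View pics/d14.png

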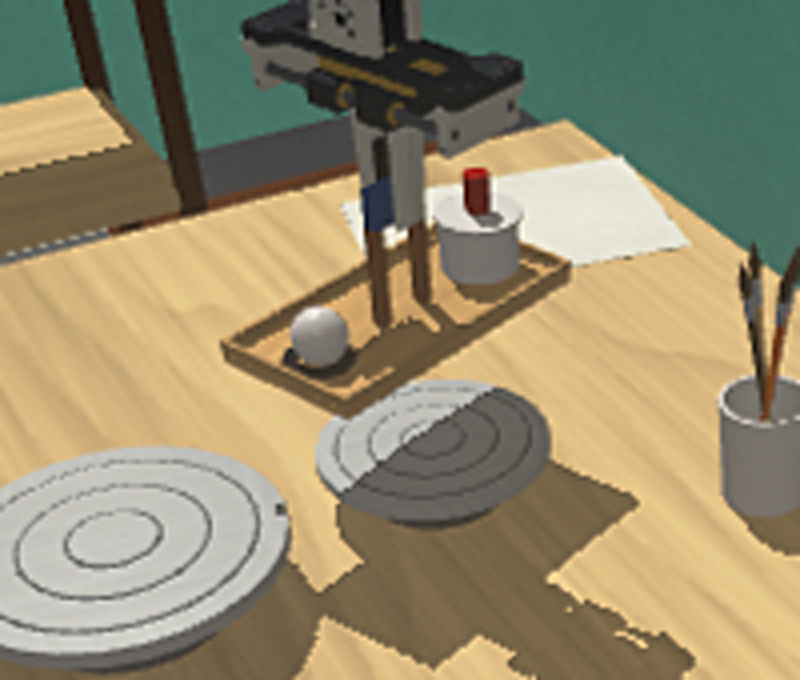

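```bash
cat > tray.py <<'E'
from h import *
def tray(a,b,A,B,sc,sd,knob=None):
    pts=[tri([ray(a,*A(*p)),ray(b,*B(*q))]) for p,q in zip(sc,sd)]
    for p,e in pts: print(p.round(4),np.round(e,4))
    P=[p for p,_ in pts]; x=(P[0]-P[1]); n=None
    u=P[2]-P[1]; v=P[0]-P[1]; n=np.cross(u,v); n/=np.linalg.norm(n); n*=np.sign(n[2])
    print("normal tilt deg",np.degrees(n[:2]).round(2),"centre top",((P[0]+P[2])/2).round(4), "lens",np.linalg.norm(u).round(3),np.linalg.norm(v).round(3))
    c=(P[0]+P[2])/2-n*.018; print("underside centre",c.round(4))
E
python3 - <<'E'
from tray import *
a=cam('scene');b=cam('side')
A=lambda U,V:((U+.5)/3.3-.5+360,(V+.5)/3.3-.5+60); B=lambda U,V:((U+.5)/4-.5+150,(V+.5)/4-.5+30)
tray(a,b,A,B,[(270,220),(170,272),(412,447)],[(222,345),(350,404),(570,264)])
print(tri([ray(a,*A(454,318)),ray(b,*B(478,173))]),'ball',tri([ray(a,*A(254,256)),ray(b,*B(320,336))]))
togo([.5275,.2915,.2226],-64.9)
E
```

```text
[0.3898 0.3087 0.1616] [0.0003 0.0003]
[0.4357 0.1966 0.161 ] [0.0034 0.0034]
[0.6542 0.2907 0.1571] [0.0011 0.0011]
normal tilt deg [0.97 0.13] centre top [0.522  0.2997 0.1593] lens 0.238 0.121
underside centre [0.5217 0.2997 0.1413]
(array([0.60327239, 0.32902073, 0.22722574]), [np.float64(0.0013408111844052941), np.float64(0.0013408111844053021)]) ball (array([0.44566047, 0.26384561, 0.17408844]), [np.float64(0.0012037903523073588), np.float64(0.00120379035230734)])
clock 29.3 tcp [0.5237 0.2975 0.223 ] tooly ang -66.95 tilt 2.46 F [ 0.2  0.1 -5. ] w 0.0135
tool shift (m) [0.0012 0.007  0.0001] dist 0.007
turn about tool z deg -2.05 frac -0.071
tool z xy deg world [-1.41  2.01] tool-frame up [-0.51 -2.4 ]
```

The tray is level within about 1° by triangulation, with its underside at about 0.143 m. A last small centring move.

```bash

python3 -m handwheel '[[[0.001,0.002,0],0],[[0.001,0.003,0],0],[[0,0.002,0],0],[[0,0,0],0],[[0,0,0],0],[[0,0,0],0]]'
python3 -c "
from h import *
togo([.5278,.2905,.2228],-64.9)
d=cam('scene'); crop(d,360,60,520,240,3.3,'s15.png')
d=cam('side'); crop(d,150,30,350,200,4,'d15.png')"
```

```text
clock: 29.9
tcp_pos: [0.5287, 0.2915, 0.2227]
ee_rot: [0.98, 0.2, -0.009, -0.02]
force: [-0.2, 0.1, -4.5]
gripper_width: 0.0137
clock 29.9 tcp [0.5287 0.2915 0.2227] tooly ang -66.93 tilt 2.45 F [-0.2  0.1 -4.5] w 0.0137
tool shift (m) [-0.0012  0.0006 -0.0001] dist 0.001
turn about tool z deg -2.03 frac -0.071
tool z xy deg world [-1.41  2.01] tool-frame up [-0.51 -2.4 ]
```

View pics/s15.png

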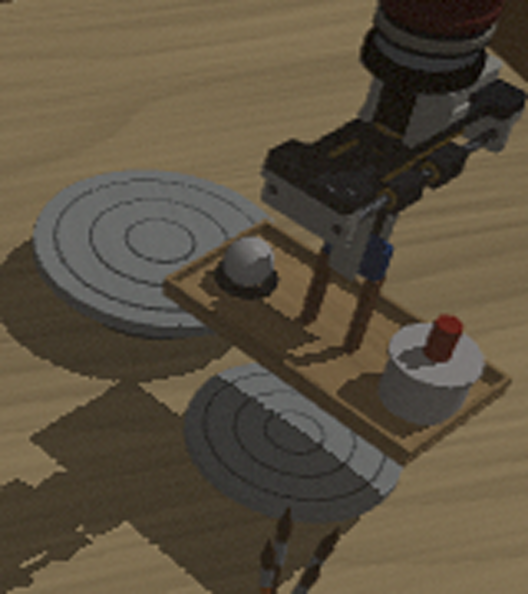

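View pics/d15.png

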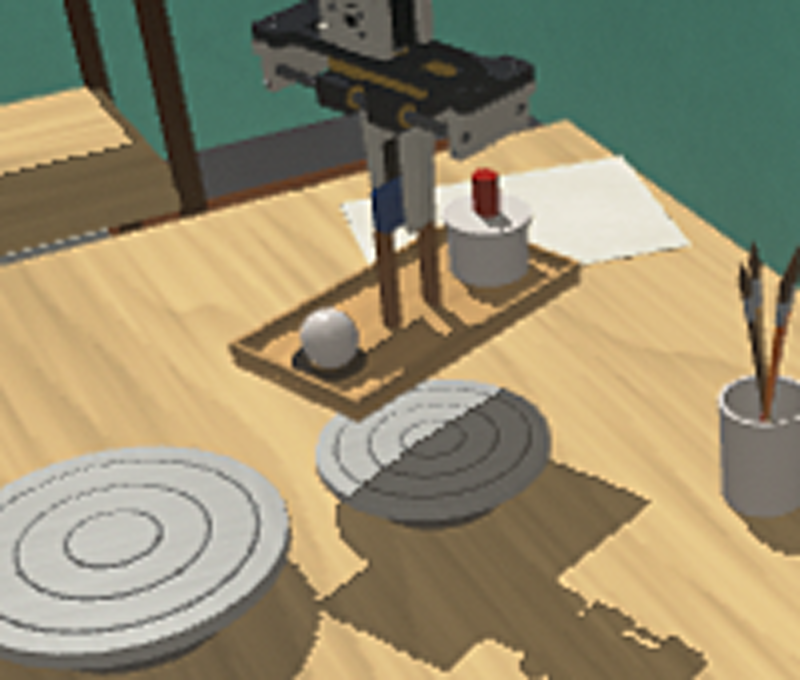

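```bash

python3 - <<'E'
from tray import *
a=cam('scene');b=cam('side')
A=lambda U,V:((U+.5)/3.3-.5+360,(V+.5)/3.3-.5+60); B=lambda U,V:((U+.5)/4-.5+150,(V+.5)/4-.5+30)
tray(a,b,A,B,[(265,223),(165,277),(407,452)],[(232,347),(360,408),(580,266)])
print(np.abs(observe()["dq"]).max())
E
python3 -m handwheel '[[[0,0,0],0],[[0,0,0],0],[[0,0,0],0],[[0,0,0],0],[[0,0,0],0]]'
```

```text
[0.3943 0.3014 0.1626] [0.0008 0.0008]
[0.4399 0.1904 0.1601] [0.0037 0.0037]
[0.6586 0.2838 0.1577] [0.0015 0.0015]
normal tilt deg [ 1.  -0.9] centre top [0.5265 0.2926 0.1602] lens 0.238 0.12
underside centre [0.5262 0.2929 0.1422]
0.0013639083439019554
clock: 30.6
tcp_pos: [0.5285, 0.292, 0.2227]
ee_rot: [0.979, 0.2, -0.009, -0.02]
force: [0.6, -0.6, -5.2]
gripper_width: 0.0139
```

Centred within about 2 mm of the wheel centre, about 1.3° off level, 97–100 mm above the wheel, and steady. Handing in.

```bash
python3 -c "
from workcell import finish_job
print(finish_job())"
```

```text
the job is handed in; nothing more can be done
None
```

I put the lid on the jar and let go of it. Then I lifted the tray by its blue handle and carried it over the smaller wheel, and handed in at about 30.6 s with the gripper still holding it.

**Last checks**
- **Position:** triangulated tray corners put the underside centre at (0.526, 0.293), against the wheel centre at about (0.528, 0.291), so it is within about 3 mm.
- **Height:** the underside is 97 mm above the wheel by the pictures and about 100 mm by the arm's own reading. I did not resolve the 3 mm difference.
- **Lid and ball:** the last pictures show the lid seated on the jar and the ball in its pocket.
- **Bystanders:** the arm never went near the mug, the tub or the brush cup. The last close-ups show only the brush cup, unmoved. The mug and tub were not checked again at the end.
- **Grip:** the tray was held at 45 N, and the arm was standing still.

**Not perfect:** small orientation errors built up over the moves, leaving the tool leaning about 2.5°. Two attempts to reduce that by moving back and forth did not help. The tray itself measured about 1.3° off level, within the accuracy of the pictures.

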